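Chock and pack a row of bearing sleeves on the measuring fixture

ROBOT

A 7-joint arm with a two-finger parallel gripper is mounted at the origin on the work surface. World frame = base frame: x ahead of the robot, y to its left, z up, the work surface at z = 0. Lengths are in m, angles in degrees, forces in N, time in s.
With the tool pointing down it reaches from about 0.425 to 1.025 m from the base axis. Payload 9.4 kg.
Tool frame: the origin (TCP) lies midway between the tips of the shut fingers; the grasp point (between the pads) lies 19 mm behind it; z points along the fingers, y is the line along which they close (so a half turn about z gives the same grasp; the last joint's range is limited). The gripper opens to 85 mm and grips with 20 to 120 N. Pads are 22 mm wide; open, the fingers measure 114 mm over their backs; the gripper's body (76 mm by 85 mm) begins 54 mm behind the grasp point. The pads swing forward as they close: fully open they stand 13 mm farther back than shut.
Start: joints at [-73.837, 34.337, -0.143, 91.639, 0.103, 54.024, -4.572], TCP at [0.255, 0.679, 0.231] pointing down, gripper open.
Joint ranges: [-147.43, 147.43], [-19.82, 112.94], [-74.19, 73.91], [6.32, 146.72], [-59.91, 239.91], [6.04, 106.73], [-150.56, 150.56]. Speed limits (degrees/s): [127.2, 127.2, 172.46, 172.46, 180, 180, 180].

INTERFACE

Orientations are given as a 3x3 rotation matrix whose columns are the frame's x, y, z axes.
In Python, from bench import r, capture, order gives the robot as it stands.
- The arm moves only by the tool drive_tool, never from a script. Its argument "plan" is text: rows parted by semicolons, each of 7 numbers parted by spaces: the shift along the world's x, y, z as a fraction of full scale, then the turn, a rotation vector about the world's x, y, z as a fraction of full scale, then the gripper's target within -1 to 1 (fully open at 1, half-way at 0, shut at -1). In form: tx ty tz ax ay az gripper; .... A call has 1 to 10 rows; each row shifts and turns the commanded pose from where the row before left it; what a row does not reach is not made up. Full scale, the value 1, is 0.02 m for a shift and 0.15 rad for a turn. A row lasts 1/10 s, in which the tool goes at most 50 mm and 8.59 degrees, less where a joint would pass 70% of its speed; a pose out of reach is approached as far as the arm can. A call with a number of a shift or a turn outside -1 to 1 is refused whole. A call with a gripper value outside its range is refused whole. The fingers move at their own pace and stop on an object; the grip force is fixed at half the most. Time passes only in rows, so rows that do not move let the fingers close. It gives the time, the measured TCP pose, the force, the opening and the grip force at its end, in the units of the state.
- r.get_state(): the state, without advancing time (a new reading comes with each control period).
- capture(name): name is "scene" or "top" or "wrist"; returns a dict with "frame" (384x512x3 uint8, red, green, blue), "depth" (384x512 float32, m along the optical axis (not along the pixel's ray), 0 where there is no reading), "camera_matrix" (3x3 intrinsics, pixels), "view" (4x4, takes a point from world to camera coordinates). Camera axes: x right, y down, z forward; pixel columns grow to the right and rows downward; lengths in m; the calibration is good to about 2 mm. A picture is of the moment at which its call begins.
- order.finish_job(): hands the job in; it is judged then, once.
The state is a dict: "t": time; "joints": joint angles; "qd": joint speeds; "joint_torque": joint torques, N m; "ee_pos": TCP position; "tcp_rot": TCP orientation; "wrist_force": force on the tool from outside, world axes, zero at the start; "wrist_torque": the same for the moment, N m; "grip_width": finger opening in m; "finger_force": force on a finger pad.
Only numpy, scipy, OpenCV 4.12 (cv2) and the standard library are available. Lean on these libraries where they do the work, as an engineer would, in place of code of your own. Each camera call takes 0.05 s, during which the arm holds its last target. There are 200 camera calls.

TASK

Get the sleeves ready for measuring: lay every sleeve from the blue tray on its side on the fixture plate, square across it and touching side by side in one closed row against the fixed steel stop, then slide the orange chock up to the last one, sloping face against it, so that the row cannot roll apart. Pack the space between the back of the chock and the blue end stop with spacer plates standing on edge across the row, one at a time, until it is snug and not even a thin plate will go in any more, with the row still closed up. Leave the plates you do not need standing in their rack, and do not disturb the control box, the flask or the gauge case.

Things in the scene. Friction and masses are not known exactly. Their poses are not given: they have to be found in the camera images.
- fixture: Fixed aluminium plate, 100 (x) by 320 (y) by 12 mm thick, origin at the centre of its underside. Its fixed steel stop, 50 mm wide, 25 thick, 55 above the plate, stands at the -y end, inner face at y = -125 mm. The row starts there and runs to +y along x = 0, sleeves lying along x, centres 34 mm above the origin; the sides are open.
- end_stop: Blue end stop bolted to the plate (immovable), at a different distance each time: 50 mm wide (x), 25 thick, 61 tall with bolt heads. Origin at the foot of the middle of its inner face, on the plate's top (12 mm above the fixture's origin); the face looks to -y, towards the row; axes parallel to the fixture's.
- tray: Fixed low blue tray, 220 mm (its x) by 44 mm (its y), origin at the centre of its underside; floor 8 mm high with 10 mm high ribs between four places 52 mm apart along x (at x = -78, -26, 26, 78 mm), a sleeve's centre 30 mm above the origin.
- rack: Fixed wooden rack for the spacer plates, 178 mm (its x) by 40 mm (its y), origin at the centre of its underside; slot floors 8 mm high, ribs up to 30 mm. Slot centres along its x: -67.5, -32.5, 2.5, 33.5, 56.5, 75.5 mm; each slot is 3 mm wider than its plate. Plates stand in it lengthwise along y.
- chock_c (a point): Orange chock, 0.25 kg: block 56 mm wide (x), 20 thick (y), 50 tall; this point is the block's centre, 25 mm up. On its -y side a 60 degree slope, toe 30 mm from this point; it touches a sleeve on the same floor when this point is 42.7 mm beyond the sleeve's centre; the toe is then 9 mm under the sleeve: slide it in along y. Starts upright on the table before the fixture, turned up to 0.5 rad.
- sleeve1_c (a point): Ground-steel bearing sleeve, 44 mm diameter, 60 mm long, about 0.4 kg, dark bore (filled in: it cannot be entered); this point is its centre, x its axis (it spins about x as it rolls). Starts on its side in the blue tray, along the tray's y; some of the four may be absent. Can be taken from above by its flat ends (60 mm), which overhang the tray by 8 mm each side.
- sleeve2_c (a point): Ground-steel bearing sleeve, 44 mm diameter, 60 mm long, about 0.4 kg, dark bore (filled in: it cannot be entered); this point is its centre, x its axis (it spins about x as it rolls). Starts on its side in the blue tray, along the tray's y; some of the four may be absent. Can be taken from above by its flat ends (60 mm), which overhang the tray by 8 mm each side.
- sleeve3_c (a point): Ground-steel bearing sleeve, 44 mm diameter, 60 mm long, about 0.4 kg, dark bore (filled in: it cannot be entered); this point is its centre, x its axis (it spins about x as it rolls). Starts on its side in the blue tray, along the tray's y; some of the four may be absent. Can be taken from above by its flat ends (60 mm), which overhang the tray by 8 mm each side.
- sleeve4_c (a point): Ground-steel bearing sleeve, 44 mm diameter, 60 mm long, about 0.4 kg, dark bore (filled in: it cannot be entered); this point is its centre, x its axis (it spins about x as it rolls). Starts on its side in the blue tray, along the tray's y; some of the four may be absent. Can be taken from above by its flat ends (60 mm), which overhang the tray by 8 mm each side.
- thick1_c (a point): Thick dark-steel spacer plate, 24 mm thick (its y), 60 mm long (its x), 56 mm tall with 8 mm chamfers on its two upper corners (the ends are upright up to 48 mm), 0.22 kg; this point is its centre, 28 mm above its lower edge. Starts standing in the rack's slot 1 (counted from -x).
- thick2_c (a point): Thick dark-steel spacer plate, 24 mm thick (its y), 60 mm long (its x), 56 mm tall with 8 mm chamfers on its two upper corners (the ends are upright up to 48 mm), 0.22 kg; this point is its centre, 28 mm above its lower edge. Starts standing in the rack's slot 2 (counted from -x).
- thick3_c (a point): Thick dark-steel spacer plate, 24 mm thick (its y), 60 mm long (its x), 56 mm tall with 8 mm chamfers on its two upper corners (the ends are upright up to 48 mm), 0.22 kg; this point is its centre, 28 mm above its lower edge. Starts standing in the rack's slot 3 (counted from -x).
- medium_c (a point): Medium aluminium spacer plate, 16 mm thick (its y), 63 mm long (its x), 56 mm tall with 8 mm chamfers on its two upper corners (the ends are upright up to 48 mm), 0.15 kg; this point is its centre, 28 mm above its lower edge. Starts standing in the rack's slot 4 (counted from -x).
- thin1_c (a point): Thin brass spacer plate, 8 mm thick (its y), 66 mm long (its x), 56 mm tall with 8 mm chamfers on its two upper corners (the ends are upright up to 48 mm), 0.1 kg; this point is its centre, 28 mm above its lower edge. Starts standing in the rack's slot 5 (counted from -x).
- thin2_c (a point): Thin brass spacer plate, 8 mm thick (its y), 66 mm long (its x), 56 mm tall with 8 mm chamfers on its two upper corners (the ends are upright up to 48 mm), 0.1 kg; this point is its centre, 28 mm above its lower edge. Starts standing in the rack's slot 6 (counted from -x).
- pendant: Bystander: cream joystick control box, 120 x 190 x 40 mm, origin under its centre; leave alone.
- flask: Bystander: steel flask, 68 mm diameter, 200 mm tall, origin under its centre; leave alone.
- gauge_case: Bystander: dark wooden gauge-block case, 100 x 150 x 30 mm, origin under its centre; leave alone.
Mind the look-alikes: they are no part of the job. What is meant by the part that bears chock_c is not turquoise, and is the larger of those in its own colour.

How it is judged:
By the outcome, as a careful person would: the job done as asked, in the order asked, and still so for the second after the job is handed in, with the robot touching nothing.
Of sleeve1, sleeve2, sleeve3, sleeve4 only 3 to 4 are there at a start; the rules pass over those that are not, and their reading is None.
At some moment in a run one of chock may be knocked a few centimetres aside while the robot is not near it.
It also fails if it takes over 208 s, if anything falls off the work surface, if the arm or the gripper's body presses on something with over 40 N, if the wrist force passes 120 N, or if a joint passes its speed limit or range.

## Working session

There is one attempt and no reset: what is moved stays moved. The work goes in short steps, Python scripts to look and compute and a tool call to move; the robot and the scene stay as the last step left them, time stands still between calls to the robot, and variables do not carry over. Pictures are saved under pics/ and viewed, at most 14 in all, crops included, and the job is handed in when it is done.

Besides the shell and the picture viewer there is one more tool, called after "Request:" by a JSON object that holds its "name" and its "arguments", one argument or row to a line. drive_tool: Moves the arm, as the interface text tells. Its arguments: {"type":"object","properties":{"plan":{"type":"string"}},"required":["plan"]}

```bash
ls; mkdir -p pics; cat > h.py <<'E'
import numpy as np,cv2,pickle
from bench import r,capture,order
def snap(n,tag):
    c=capture(n); cv2.imwrite(f'pics/{tag}.png',c['frame'][:,:,::-1]); pickle.dump(c,open(f'{tag}.pkl','wb')); return c
def cloud(c):
    K=c['camera_matrix'];V=c['view'];d=c['depth'];v,u=np.indices(d.shape)
    P=np.stack([(u-K[0,2])/K[0,0]*d,(v-K[1,2])/K[1,1]*d,d],-1)
    return (P-V[:3,3])@V[:3,:3]
def proj(c,p):
    q=c['view'][:3,:3]@np.array(p)+c['view'][:3,3];q=c['camera_matrix']@q;return q[:2]/q[2]
def plane(c,u,v,z):
    K=c['camera_matrix'];V=c['view'];R=V[:3,:3];o=-R.T@V[:3,3]
    d=R.T@np.linalg.inv(K)@np.array([u,v,1.]);return o+d*(z-o[2])/d[2]
E
python3 - <<'E'
from h import *
print(r.get_state())
a=snap('top','top0');b=snap('scene','scene0')
im=np.vstack([a['frame'],b['frame']]) 
for c in(a,b): print(c['view'],c['camera_matrix'], (c['depth']>0).mean())
for t in('top0','scene0'):
    i=cv2.imread(f'pics/{t}.png');cv2.imwrite(f'pics/{t}b.png',cv2.resize(i,(800,600),interpolation=cv2.INTER_CUBIC))
E
```

```text
pics
{'t': 0.0, 'joints': array([-73.83570451,  34.38648064,  -0.14394217,  91.68115715,
         0.10333788,  54.02319146,  -4.57334177]), 'qd': array([ 0.12654883, -0.00990255, -0.11011475,  0.08395935,  0.09864568,
       -0.04590036,  0.11330939]), 'joint_torque': array([-2.70934543e-04, -7.76465750e+01,  1.56441696e+00, -2.58017850e+01,
        1.22597531e-02,  8.89218994e-03,  2.97077626e-06]), 'ee_pos': array([0.25446708, 0.67837106, 0.23039123]), 'tcp_rot': array([[-9.36317156e-01,  3.51155271e-01, -3.98428687e-04],
       [ 3.51155459e-01,  9.36315916e-01, -1.53260349e-03],
       [-1.65126672e-04, -1.57491335e-03, -9.99998746e-01]]), 'wrist_force': array([ 0.09000513, -0.14044106,  0.17122381]), 'wrist_torque': array([-0.06616936, -0.02872442, -0.03634381]), 'finger_force': 0.0, 'grip_width': 0.08543476631196643}
[[ 1.39418896e-01 -9.90233290e-01  6.34490702e-04 -6.40552951e-02]
 [-9.70051391e-01 -1.36706054e-01 -2.00777873e-01  5.62750242e-01]
 [ 1.98903673e-01  2.73767408e-02 -9.79636587e-01  1.00347586e+00]
 [ 0.00000000e+00  0.00000000e+00  0.00000000e+00  1.00000000e+00]] [[445.74154994   0.         247.02794406]
 [  0.         445.74154994 188.99568353]
 [  0.           0.           1.        ]] 0.9958394368489584
[[ 0.47581865  0.87944373 -0.01324162 -0.27049514]
 [ 0.56221351 -0.31569173 -0.76436555 -0.26654746]
 [-0.67639676  0.35625477 -0.64464716  1.61980415]
 [ 0.          0.          0.          1.        ]] [[461.47246711   0.         258.63405983]
 [  0.         461.47246711 183.56257166]
 [  0.           0.           1.        ]] 0.9957427978515625
```

View pics/top0b.png

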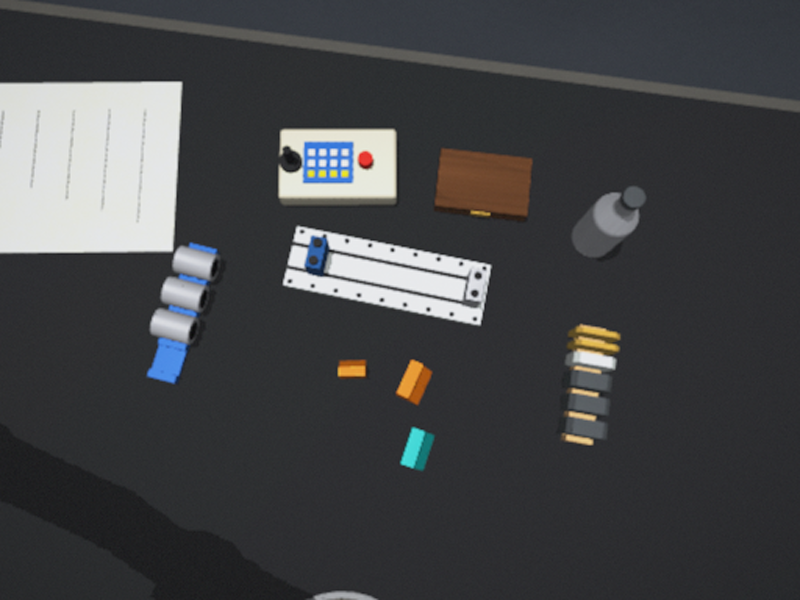

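View pics/scene0b.png

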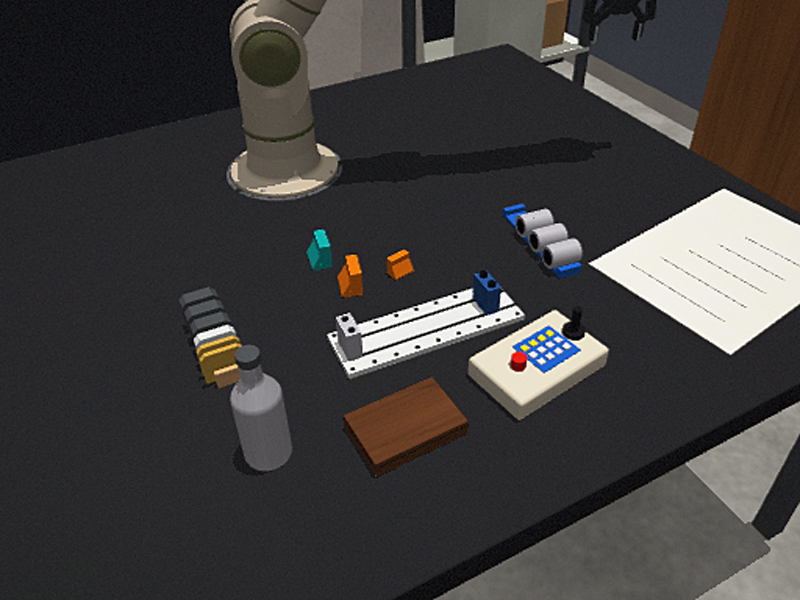

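Both views agree: the steel stop is at (475,285) in the top view and the blue end stop at (316,255). Three sleeves sit in the tray at (196,263), (186,294) and (175,327), with the place at (167,362) empty. The rack is at (588,385).

Chock candidates are the large orange at (414,382), the small orange at (352,369) and the turquoise at (417,449). The large orange one fits: it isn't turquoise and is the bigger of the two oranges. Next I'll measure everything and make an enlarged crop.

```bash
cat > m0.py <<'E'
from h import *
a=pickle.load(open('top0.pkl','rb'));P=cloud(a);f=a['frame']
hsv=cv2.cvtColor(f,cv2.COLOR_RGB2HSV);H,S,Vv=[hsv[...,i].astype(int) for i in range(3)]
v,u=np.indices(H.shape)
def box(x0,x1,y0,y1): return (u>x0*.64)&(u<x1*.64)&(v>y0*.64)&(v<y1*.64)
def rect(m,n):
    p=P[m][:,:2].astype(np.float32);(c,s,g)=cv2.minAreaRect(p*1000)
    print(n,len(p),'c',np.round(c,1),'s',np.round(s,1),'ang',round(g,2),'z',np.round(np.percentile(P[m][:,2],[2,50,98])*1000,1))
z=P[...,2]
print('table z',np.percentile(z[box(200,500,480,560)],[5,50,95])*1000)
rect(box(270,500,220,330)&(z>.008)&(z<.016),'plate')
rect(box(270,500,220,330)&(z>.05)&(H>100)&(H<130)&(S>120),'bluestop>50')
rect(box(440,500,250,310)&(z>.055)&(z<.08),'steelstop')
rect(box(140,230,230,390)&(H>100)&(H<130)&(S>120),'tray')
m=box(140,230,230,390)&(z>.045);n,l,st,ce=cv2.connectedComponentsWithStats(m.astype(np.uint8))
for i in range(1,n):
    if st[i,4]>15: rect(l==i,'sleeve top')
rect(box(555,630,320,450)&(z>.006),'rackall')
m=box(555,630,320,450)&(z>.055);n,l,st,ce=cv2.connectedComponentsWithStats(m.astype(np.uint8))
for i in range(1,n):
    if st[i,4]>15: rect(l==i,'plate'); 
rect(box(380,450,350,415)&(z>.043),'chock top');rect(box(380,450,350,415)&(z>.01),'chock')
rect(box(330,375,350,390)&(z>.01),'small')
c=f[int(340*.64):int(480*.64),int(320*.64):int(460*.64)][:,:,::-1]
cv2.imwrite('pics/ch.png',cv2.resize(c,(540,540),interpolation=cv2.INTER_CUBIC))
E
python3 m0.py
```

```text
table z [-2.76883058  0.5167093   3.96796733]
plate 4169 c [624.8  18.5] s [320.  129.1] ang 86.36 z [ 8.7 12.4 15.7]
bluestop>50 182 c [616.5 130.5] s [25.  48.4] ang 86.93 z [52.1 67.6 74.8]
steelstop 232 c [ 601.5 -117.9] s [25.  50.8] ang 85.65 z [59.2 67.2 71.2]
tray 732 c [488.  167.5] s [389.4 225.1] ang 83.84 z [-0.  11.7 39.9]
sleeve top 334 c [488.3 160.1] s [435.   52.8] ang 59.53 z [45.5 50.3 56. ]
sleeve top 335 c [460.4 166.1] s [414.5  45.9] ang 66.03 z [45.4 50.3 55.7]
sleeve top 348 c [431.7 171.5] s [399.2  40.1] ang 73.34 z [45.3 50.5 55.4]
rackall 2137 c [ 466.4 -188.7] s [184.7 370.8] ang 5.97 z [10.8 60.  67.5]
plate 114 c [ 470.5 -167.8] s [ 39.7 382.4] ang 30.91 z [55.3 63.  67.8]
plate 110 c [ 536.6 -309.3] s [65.3  8.2] ang 87.63 z [55.8 63.2 67.6]
plate 197 c [ 513.7 -307.3] s [63.2 16.7] ang 87.66 z [56.3 63.5 67.4]
plate 280 c [ 433.9 -169.4] s [ 40.8 346. ] ang 20.11 z [56.  63.3 67.6]
plate 283 c [ 414.1 -172. ] s [ 37.4 335.3] ang 14.05 z [56.5 63.3 67.7]
plate 283 c [ 412.9 -303.4] s [59.6 24.4] ang 87.86 z [56.4 63.5 67.4]
chock top 212 c [415.7 -28.3] s [ 19.7 124.1] ang 73.76 z [  46.2   50.2 1096.1]
chock 358 c [413.2 -36.6] s [ 37.2 124.1] ang 73.76 z [10.6 48.3 58.6]
small 170 c [407.4  32.1] s [132.1  43.9] ang 23.07 z [ 11.7  35.6 695.6]
```

View pics/ch.png

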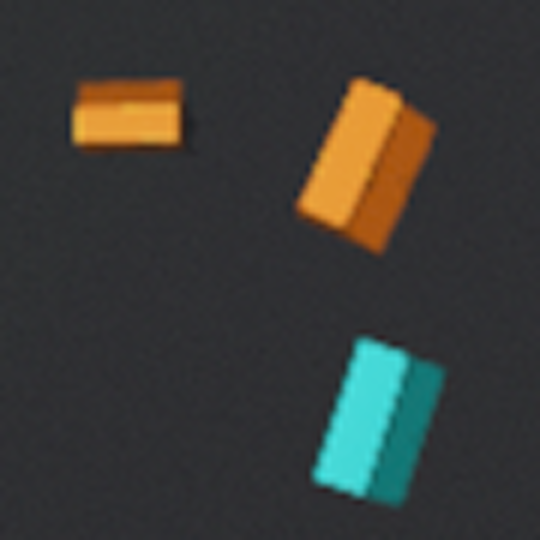

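The crop shows the large orange block at (365,155) with its slope on the right, towards -y. The small orange is at (128,115) and the turquoise at (380,425), so the large orange is the chock. I'll redo the rectangles with the depth dropouts filtered out.

```bash
sed -i "s/^z=P.*/z=P[...,2].copy();z[a['depth']==0]=-9;z[z>.3]=-9/; s/&(H>100)&(H<130)&(S>120),'tray'/\&(H>100)\&(H<130)\&(S>120)\&(z>.003)\&(z<.03),'tray'/" m0.py
cat >> m0.py <<'E'
print('---')
m=box(270,500,220,330)&(z>.008)&(z<.016)
# plate long edges by line extraction: rotated extents
p=P[m][:,:2]*1000
for yaw in np.arange(3,10,.5)*-1:
    pass
cnt,_=cv2.findContours(((box(270,500,220,330))&(Vv>140)&(S<60)).astype(np.uint8),cv2.RETR_EXTERNAL,cv2.CHAIN_APPROX_NONE)
c=max(cnt,key=cv2.contourArea);h=cv2.convexHull(c)[:,0];print('hull');
q=np.float32([plane(a,x+0.0,y,.012)[:2]*1000 for x,y in h]);print(cv2.minAreaRect(q))
E
python3 m0.py
```

```text
table z [-2.85640757  0.49309049  3.89555938]
plate 4169 c [624.8  18.5] s [320.  129.1] ang 86.36 z [ 8.7 12.4 15.7]
bluestop>50 182 c [616.5 130.5] s [25.  48.4] ang 86.93 z [52.1 67.6 74.8]
steelstop 232 c [ 601.5 -117.9] s [25.  50.8] ang 85.65 z [59.2 67.2 71.2]
tray 649 c [505.3 332.7] s [ 51.3 221.7] ang 83.77 z [ 4.7 12.4 22.4]
sleeve top 331 c [582.4 318. ] s [61.6 35.9] ang 84.71 z [45.5 50.3 55.4]
sleeve top 333 c [531.5 325.8] s [62.3 34. ] ang 84.58 z [45.4 50.3 55.5]
sleeve top 344 c [479.6 332.5] s [61.4 34.8] ang 82.64 z [45.3 50.4 55.1]
rackall 2124 c [ 481.4 -324.6] s [179.7 109. ] ang 2.31 z [10.7 59.9 67.3]
plate 113 c [ 555.4 -308.8] s [64.3  9. ] ang 88.29 z [55.3 62.9 67.5]
plate 110 c [ 536.6 -309.3] s [65.3  8.2] ang 87.63 z [55.8 63.2 67.6]
plate 197 c [ 513.7 -307.3] s [63.2 16.7] ang 87.66 z [56.3 63.5 67.4]
plate 279 c [ 482.8 -304.4] s [60.2 24.5] ang 87.8 z [56.  63.3 67.5]
plate 282 c [ 447.9 -303.9] s [60.3 24.7] ang 88.21 z [56.5 63.3 67.6]
plate 283 c [ 412.9 -303.4] s [59.6 24.4] ang 87.86 z [56.4 63.5 67.4]
chock top 205 c [448.4 -37.8] s [19.7 55.8] ang 73.76 z [46.2 50.2 55.1]
chock 351 c [446.  -46.2] s [37.2 55.9] ang 73.76 z [10.6 48.2 54.3]
small 166 c [452.9  51. ] s [24.1 40.2] ang 7.95 z [11.7 35.4 41.3]
---
hull
((609.55615234375, 20.166366577148438), (321.0082702636719, 101.56343078613281), 86.26293182373047)
```

The frames come out consistent:

| Item | Position (mm) and angle |
|---|---|
| Fixture | (610,20), yaw about -3.6° |
| Gap between stops | about 224 |
| Predicted gap behind chock | about 61, so thick + thick + thin = 56 |

Next I'll go above the tray.

Request:
{"name": "drive_tool", "arguments": {
  "plan": "0.77 -0.98 0 0 0 0.088 1;0.77 -0.98 0 0 0 0.088 1;0.77 -0.98 0 0 0 0.088 1;0.77 -0.98 0 0 0 0.088 1;0.77 -0.98 0 0 0 0.088 1;0.77 -0.98 0 0 0 0.088 1;0.77 -0.98 0 0 0 0.088 1;0.77 -0.98 0 0 0 0.088 1;0.77 -0.98 0 0 0 0.088 1;0.77 -0.98 0 0 0 0.088 1"
}}

```text
t: 1.1
ee_pos: [0.409, 0.4818, 0.231]
tcp_rot: [[-0.975, 0.224, -0.0], [0.224, 0.975, -0.001], [0.0, -0.001, -1.0]]
wrist_force: [0.6, -1.0, -0.1]
grip_width: 0.0857
finger_force: 0.0
```

Request:
{"name": "drive_tool", "arguments": {
  "plan": "0.77 -0.98 0 0 0 0.088 1;0.77 -0.98 0 0 0 0.088 1;0.77 -0.98 0 0 0 0.088 1;0.77 -0.98 0 0 0 0.088 1;0.77 -0.98 0 0 0 0.088 1;0.77 -0.98 0 0 0 0.088 1;0.77 -0.98 0 0 0 0.088 1;0.77 -0.98 0 0 0 0.088 1;0 0 0 0 0 0 1;0 0 0 0 0 0 1"
}}

```text
t: 2.1
ee_pos: [0.5318, 0.3256, 0.231]
tcp_rot: [[-0.992, 0.122, -0.001], [0.122, 0.992, -0.0], [0.0, -0.0, -1.0]]
wrist_force: [-0.3, 1.0, 0.4]
grip_width: 0.0859
finger_force: 0.0
```

```bash
cat > w.py <<'E'
from h import *
import sys
t=sys.argv[1]
s=r.get_state();R=s['tcp_rot'];print(s['t'],s['ee_pos'],'yang',np.degrees(np.arctan2(R[1,1],R[0,1])),'tilt',R[:2,2],s['wrist_force'],s['joints'].round(1))
a=snap('wrist',t);print(a['view'].round(3))
E
python3 w.py w1
```

```text
2.1 [0.53183157 0.32558681 0.2310158 ] yang 82.97568045531082 tilt [-0.00050542 -0.00015415] [-0.32526542  1.01241719  0.35605474] [-34.2  27.4  -3.7 105.4   2.3  47.4  44. ]
[[ 0.122  0.993 -0.    -0.388]
 [ 0.95  -0.116  0.29  -0.505]
 [ 0.288 -0.035 -0.957  0.236]
 [ 0.     0.     0.     1.   ]]
```

View pics/w1.png

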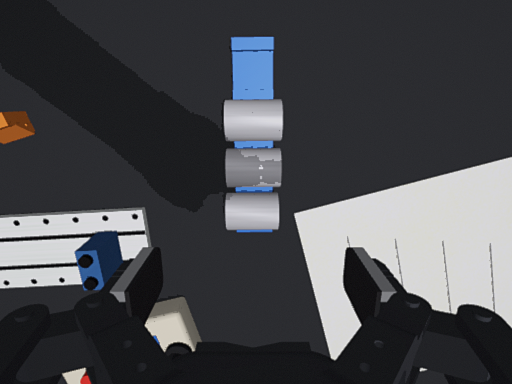

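The tray stands upright in the wrist image, so gripper angle 83° suits it. The sleeves are at pixels (253,120), (253,168) and (252,212). I'll measure their centres from depth.

```bash
cat > m1.py <<'E'
from h import *
a=pickle.load(open('w1.pkl','rb'));P=cloud(a);z=P[...,2].copy();z[(a['depth']==0)]=-9
v,u=np.indices(z.shape)
m=(u>200)&(u<300)&(v>90)&(v<240)&(z>.042)&(z<.07)
n,l,st,ce=cv2.connectedComponentsWithStats(m.astype(np.uint8))
for i in range(1,n):
    if st[i,4]>50:
        p=P[l==i];print(np.round(ce[i]),st[i,4],cv2.minAreaRect((p[:,:2]*1000).astype(np.float32)),np.percentile(p[:,2],[2,50,98]))
E
python3 m1.py
```

```text
[253. 121.] 1980 ((479.87738037109375, 332.35528564453125), (59.602867126464844, 35.588340759277344), 83.01754760742188) [0.04259549 0.04894277 0.05167011]
[253. 169.] 1727 ((531.205078125, 326.149658203125), (60.01486587524414, 35.61781311035156), 83.4336929321289) [0.04257083 0.04895692 0.05159688]
[252. 214.] 1528 ((582.14794921875, 318.4468688964844), (59.824974060058594, 35.199378967285156), 83.02626037597656) [0.04254872 0.04895988 0.05174497]
```

Request:
{"name": "drive_tool", "arguments": {
  "plan": "0.838 -0.118 -1 0 0 0 1;0.838 -0.118 -1 0 0 0 1;0.838 -0.118 -1 0 0 0 1;0 0 -1 0 0 0 1;0 0 -1 0 0 0 1;0 0 -1 0 0 0 1;0 0 -1 0 0 0 1;0 0 -1 0 0 0 1;0 0 -1 0 0 0 1;0 0 -0.6 0 0 0 1"
}}

```text
t: 3.15
ee_pos: [0.5806, 0.3202, 0.0377]
tcp_rot: [[-0.993, 0.119, -0.002], [0.119, 0.993, -0.0], [0.002, -0.001, -1.0]]
wrist_force: [-0.1, -0.3, -0.3]
grip_width: 0.0854
finger_force: 0.0
```

Request:
{"name": "drive_tool", "arguments": {
  "plan": "0 0 -0.5 0 0 0 1;0 0 -0.5 0 0 0 1;0 0 -0.35 0 0 0 1;0 0 0 0 0 0 1;0 0 0 0 0 0 -1;0 0 0 0 0 0 -1;0 0 0 0 0 0 -1;0 0 0 0 0 0 -1;0 0 0 0 0 0 -1;0 0 0 0 0 0 -1"
}}

```text
t: 4.15
ee_pos: [0.5826, 0.3193, 0.0131]
tcp_rot: [[-0.993, 0.121, 0.001], [0.121, 0.993, 0.001], [-0.001, 0.001, -1.0]]
wrist_force: [-0.3, 0.9, 6.1]
grip_width: 0.0593
finger_force: 65.5
```

Request:
{"name": "drive_tool", "arguments": {
  "plan": "0 0 0.3 0 0 0 -1;0 0 0.7 0 0 0 -1;0 0 1 0 0 0 -1;0 0 1 0 0 0 -1;0 0 1 0 0 0 -1;0 0 1 0 0 0 -1;0 0 1 0 0 0 -1;0 0 0 0 0 0 -1"
}}

```text
t: 4.95
ee_pos: [0.5832, 0.3195, 0.1356]
tcp_rot: [[-0.993, 0.121, 0.004], [0.121, 0.993, 0.002], [-0.004, 0.003, -1.0]]
wrist_force: [-0.7, 0.8, -4.5]
grip_width: 0.0592
finger_force: 65.6
```

Request:
{"name": "drive_tool", "arguments": {
  "plan": "0.05 -0.99 0 0 0 -0.504 -1;0.05 -0.99 0 0 0 -0.504 -1;0.05 -0.99 0 0 0 -0.504 -1;0.05 -0.99 0 0 0 -0.504 -1;0.05 -0.99 0 0 0 -0.504 -1;0.05 -0.99 0 0 0 -0.504 -1;0.05 -0.99 0 0 0 -0.504 -1;0.05 -0.99 0 0 0 -0.504 -1;0.05 -0.99 0 0 0 -0.504 -1;0.05 -0.99 0 0 0 -0.504 -1"
}}

```text
t: 5.95
ee_pos: [0.5922, 0.1193, 0.1323]
tcp_rot: [[-0.634, 0.773, 0.0], [0.773, 0.634, 0.0], [-0.0, 0.0, -1.0]]
wrist_force: [0.1, -0.0, -3.2]
grip_width: 0.0595
finger_force: 65.5
```

Request:
{"name": "drive_tool", "arguments": {
  "plan": "0.05 -0.99 0 0 0 -0.504 -1;0.05 -0.99 0 0 0 -0.504 -1;0.05 -0.99 0 0 0 -0.504 -1;0.05 -0.99 0 0 0 -0.504 -1;0.05 -0.99 0 0 0 -0.504 -1;0.05 -0.99 0 0 0 -0.504 -1;0.05 -0.99 0 0 0 -0.504 -1;0.05 -0.99 0 0 0 -0.504 -1;0.05 -0.99 0 0 0 -0.504 -1;0.05 -0.99 0 0 0 -0.504 -1"
}}

```text
t: 6.95
ee_pos: [0.6021, -0.0786, 0.1323]
tcp_rot: [[0.069, 0.998, 0.0], [0.998, -0.069, 0.0], [0.0, 0.0, -1.0]]
wrist_force: [0.3, 0.4, -4.3]
grip_width: 0.0595
finger_force: 65.5
```

Request:
{"name": "drive_tool", "arguments": {
  "plan": "0 0 0 0 0 0 -1;0 0 0 0 0 0 -1;0 0 0 0 0 0 -1"
}}

```text
t: 7.25
ee_pos: [0.602, -0.0765, 0.1321]
tcp_rot: [[0.062, 0.998, -0.0], [0.998, -0.062, 0.001], [0.001, -0.0, -1.0]]
wrist_force: [0.6, 0.3, -3.2]
grip_width: 0.0592
finger_force: 65.5
```

```bash
python3 w.py w2
```

```text
7.25 [ 0.60204364 -0.07648206  0.13211506] yang -3.5512630062375625 tilt [-0.00035233  0.00056892] [ 0.6400433   0.26551353 -3.16547623] [-10.2  34.5  18.2 113.2 -18.1  35.   16.4]
[[ 0.998 -0.061  0.001 -0.606]
 [-0.059 -0.955  0.289 -0.046]
 [-0.017 -0.289 -0.957  0.272]
 [ 0.     0.     0.     1.   ]]
```

View pics/w2.png

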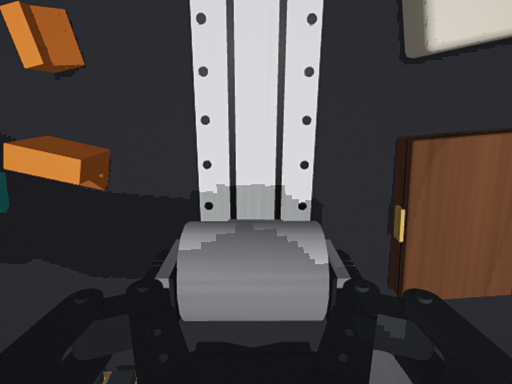

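The plate runs straight up the image (columns 190–322 at the top, 200–312 near the sleeve), so the heading looks good. I'll refine it from the edges.

```bash
cat > edge.py <<'E'
from h import *
import sys
a=pickle.load(open(sys.argv[1]+'.pkl','rb'));g=a['frame'].min(2)
L=[];Rr=[]
for v in range(int(sys.argv[2]),int(sys.argv[3]),4):
    x=np.where(g[v,150:350]>120)[0]
    if len(x)>20:
        L.append(plane(a,150+x[0]-.5,v,.012)[:2]*1000);Rr.append(plane(a,150+x[-1]+.5,v,.012)[:2]*1000)
L=np.array(L);Rr=np.array(Rr)
for q in(L,Rr): k=np.polyfit(q[:,1],q[:,0],1);print('x=%.4f*y+%.2f yaw %.2f'%(*k,-np.degrees(np.arctan(k[0]))))
print('width',np.median(np.linalg.norm(Rr-L,axis=1)))
E
python3 edge.py w2 5 180
```

```text
x=0.0645*y+560.23 yaw -3.69
x=0.0631*y+659.76 yaw -3.61
width 99.31517834660377
```

Request:
{"name": "drive_tool", "arguments": {
  "plan": "0.1 0 -1 0 0 0 -1;0 0 -1 0 0 0 -1;0 0 -1 0 0 0 -1;0 0 -1 0 0 0 -1;0 0 -1 0 0 0 -1;0 0 -0.3 0 0 0 -1;0 0 -0.2 0 0 0 -1;0 0 -0.1 0 0 0 -1;0 0 0 0 0 0 -1;0 0 0 0 0 0 -1"
}}

```text
t: 8.3
ee_pos: [0.6045, -0.077, 0.021]
tcp_rot: [[0.062, 0.998, 0.001], [0.998, -0.062, -0.0], [-0.0, 0.001, -1.0]]
wrist_force: [0.3, -0.3, -4.1]
grip_width: 0.0593
finger_force: 65.7
```

Request:
{"name": "drive_tool", "arguments": {
  "plan": "0 -0.1 -0.03 0 0 0 -1;0 -0.1 -0.03 0 0 0 -1;0 0 0 0 0 0 -1"
}}

```text
t: 8.6
ee_pos: [0.6041, -0.0816, 0.0192]
tcp_rot: [[0.063, 0.998, 0.0], [0.998, -0.063, -0.0], [-0.0, 0.0, -1.0]]
wrist_force: [-0.7, -1.2, -2.9]
grip_width: 0.0593
finger_force: 65.7
```

Request:
{"name": "drive_tool", "arguments": {
  "plan": "0 -0.05 0 0 0 0 -1;0 -0.05 0 0 0 0 -1;0 -0.05 0 0 0 0 -1;0 0 0 0 0 0 -1"
}}

```text
t: 9.0
ee_pos: [0.6041, -0.0837, 0.0191]
tcp_rot: [[0.062, 0.998, -0.0], [0.998, -0.062, 0.0], [0.0, -0.0, -1.0]]
wrist_force: [0.2, 2.3, -3.1]
grip_width: 0.0592
finger_force: 65.8
```

Request:
{"name": "drive_tool", "arguments": {
  "plan": "0 0 -0.05 0 0 0 -1;0 0 -0.05 0 0 0 -1;0 0 0 0 0 0 -1"
}}

```text
t: 9.3
ee_pos: [0.6042, -0.0838, 0.0171]
tcp_rot: [[0.062, 0.998, 0.0], [0.998, -0.062, 0.0], [0.0, 0.0, -1.0]]
wrist_force: [-0.7, 2.7, -0.0]
grip_width: 0.0592
finger_force: 66.2
```

Request:
{"name": "drive_tool", "arguments": {
  "plan": "0 0 0 0 0 0 1;0 0 0 0 0 0 1;0 0 0 0 0 0 1;0 0 0 0 0 0 1;0 0 0.5 0 0 0 1;0 0 1 0 0 0 1;0 0 1 0 0 0 1;0 0 1 0 0 0 1;0 0 1 0 0 0 1;0 0 1 0 0 0 1"
}}

```text
t: 10.3
ee_pos: [0.604, -0.0841, 0.1287]
tcp_rot: [[0.062, 0.998, 0.001], [0.998, -0.062, -0.0], [-0.0, 0.001, -1.0]]
wrist_force: [0.8, 0.5, -0.9]
grip_width: 0.0853
finger_force: 0.0
```

Request:
{"name": "drive_tool", "arguments": {
  "plan": "-0.174 0.976 0.25 0 0 0.48 1;-0.174 0.976 0 0 0 0.48 1;-0.174 0.976 0 0 0 0.48 1;-0.174 0.976 0 0 0 0.48 1;-0.174 0.976 0 0 0 0.48 1;-0.174 0.976 0 0 0 0.48 1;-0.174 0.976 0 0 0 0.48 1;-0.174 0.976 0 0 0 0.48 1;-0.174 0.976 0 0 0 0.48 1;-0.174 0.976 0 0 0 0.48 1"
}}

```text
t: 11.3
ee_pos: [0.569, 0.1128, 0.1321]
tcp_rot: [[-0.616, 0.788, 0.0], [0.788, 0.616, -0.0], [-0.0, 0.0, -1.0]]
wrist_force: [-0.5, -0.6, 0.4]
grip_width: 0.0852
finger_force: 0.0
```

Request:
{"name": "drive_tool", "arguments": {
  "plan": "-0.174 0.976 0 0 0 0.48 1;-0.174 0.976 0 0 0 0.48 1;-0.174 0.976 0 0 0 0.48 1;-0.174 0.976 0 0 0 0.48 1;-0.174 0.976 0 0 0 0.48 1;-0.174 0.976 0 0 0 0.48 1;-0.174 0.976 0 0 0 0.48 1;-0.174 0.976 0 0 0 0.48 1;-0.174 0.976 0 0 0 0.48 1;-0.174 0.976 0 0 0 0.48 1"
}}

```text
t: 12.3
ee_pos: [0.5342, 0.308, 0.1321]
tcp_rot: [[-0.983, 0.186, 0.0], [0.186, 0.983, -0.0], [-0.0, -0.0, -1.0]]
wrist_force: [0.7, 0.8, 0.3]
grip_width: 0.0857
finger_force: 0.0
```

Request:
{"name": "drive_tool", "arguments": {
  "plan": "-0.174 0.976 0 0 0 0.48 1;0 0 0 0 0 0 1;0 0 0 0 0 0 1;0 0 0 0 0 0 1"
}}

```text
t: 12.7
ee_pos: [0.5312, 0.3249, 0.132]
tcp_rot: [[-0.993, 0.122, -0.0], [0.122, 0.993, -0.001], [-0.0, -0.001, -1.0]]
wrist_force: [0.0, -0.4, -0.9]
grip_width: 0.0857
finger_force: 0.0
```

```bash
cat > chk.py <<'E'
from h import *
import sys
# print sleeves/white top blobs on fixture in fixture coords from top camera
a=snap('top',sys.argv[1]);P=cloud(a);z=P[...,2].copy();z[a['depth']==0]=-9
t=np.radians(-3.65);c=np.array([.6100,.0198]);X=(P[...,0]-c[0])*np.cos(t)+(P[...,1]-c[1])*np.sin(t);Y=-(P[...,0]-c[0])*np.sin(t)+(P[...,1]-c[1])*np.cos(t)
m=(abs(X)<.06)&(abs(Y)<.17)&(z>.048)&(z<.085)
n,l,st,ce=cv2.connectedComponentsWithStats(m.astype(np.uint8))
for i in range(1,n):
    if st[i,4]>20:
        q=np.stack([X[l==i],Y[l==i]],1).astype(np.float32)*1000;(cc,s,g)=cv2.minAreaRect(q);print('fix',np.round(cc,1),np.round(s,1),round(g,1),'zmax',np.percentile(z[l==i],[50,95]).round(4))
hsv=cv2.cvtColor(a['frame'],cv2.COLOR_RGB2HSV);m=(hsv[...,0]<20)&(hsv[...,1]>150)&(hsv[...,2]>100)&(z>.042)&(P[...,0]>.3)&(P[...,1]>-.2)
n,l,st,ce=cv2.connectedComponentsWithStats(m.astype(np.uint8))
for i in range(1,n):
    if st[i,4]>40: print('orange',ce[i].round(),cv2.minAreaRect(P[l==i][:,:2].astype(np.float32)*1000))
E
python3 chk.py top1; python3 w.py w3
```

```text
fix [  0.8 111.2] [50.6 25.1] 0.3 zmax [0.0678 0.0752]
fix [ 1.00e-01 -1.03e+02] [60.1 35.4] 1.1 zmax [0.0536 0.0579]
fix [  -0.  -137.9] [24.8 50.2] 89.8 zmax [0.0668 0.0703]
orange [233. 102.] ((782.22314453125, 79.38141632080078), (22.539220809936523, 17.53306770324707), 8.35870361328125)
orange [262. 242.] ((448.4018249511719, -37.79932403564453), (19.704559326171875, 55.49345016479492), 73.76371002197266)
12.75 [0.53130981 0.32475433 0.13203508] yang 82.96882026776365 tilt [ 5.89781680e-05 -8.19982702e-04] [ 0.39421044  0.03545091 -0.03109033] [-34.7  34.2  -3.  110.2   3.   35.7  43.4]
[[ 0.122  0.993 -0.001 -0.387]
 [ 0.95  -0.116  0.291 -0.476]
 [ 0.289 -0.036 -0.957  0.141]
 [ 0.     0.     0.     1.   ]]
```

Request:
{"name": "drive_tool", "arguments": {
  "plan": "0 0.06 -1 0 0 0 1;0 0 -1 0 0 0 1;0 0 -1 0 0 0 1;0 0 -1 0 0 0 1;0 0 -0.9 0 0 0 1;0 0 -0.5 0 0 0 1;0 0 -0.3 0 0 0 1;0 0 -0.25 0 0 0 1;0 0 0 0 0 0 1;0 0 0 0 0 0 -1"
}}

```text
t: 13.8
ee_pos: [0.5313, 0.3272, 0.0136]
tcp_rot: [[-0.993, 0.121, 0.001], [0.121, 0.993, 0.0], [-0.001, 0.0, -1.0]]
wrist_force: [-0.2, -0.2, 0.2]
grip_width: 0.0733
finger_force: 0.0
```

Request:
{"name": "drive_tool", "arguments": {
  "plan": "0 0 0 0 0 0 -1;0 0 0 0 0 0 -1;0 0 0 0 0 0 -1;0 0 0 0 0 0 -1;0 0 0 0 0 0 -1;0 0 0.5 0 0 0 -1;0 0 1 0 0 0 -1;0 0 1 0 0 0 -1;0 0 1 0 0 0 -1;0 0 1 0 0 0 -1"
}}

```text
t: 14.8
ee_pos: [0.5305, 0.3267, 0.1041]
tcp_rot: [[-0.993, 0.121, -0.001], [0.121, 0.993, -0.001], [0.001, -0.001, -1.0]]
wrist_force: [-0.1, -0.2, -4.0]
grip_width: 0.0593
finger_force: 65.9
```

Request:
{"name": "drive_tool", "arguments": {
  "plan": "0.2 -0.947 1 0 0 -0.53 -1;0.2 -0.947 0.45 0 0 -0.53 -1;0.2 -0.947 0 0 0 -0.53 -1;0.2 -0.947 0 0 0 -0.53 -1;0.2 -0.947 0 0 0 -0.53 -1;0.2 -0.947 0 0 0 -0.53 -1;0.2 -0.947 0 0 0 -0.53 -1;0.2 -0.947 0 0 0 -0.53 -1;0.2 -0.947 0 0 0 -0.53 -1;0.2 -0.947 0 0 0 -0.53 -1"
}}

```text
t: 15.8
ee_pos: [0.5713, 0.1361, 0.132]
tcp_rot: [[-0.604, 0.797, -0.0], [0.797, 0.604, -0.0], [-0.0, -0.0, -1.0]]
wrist_force: [0.6, 0.6, -3.4]
grip_width: 0.0591
finger_force: 66.1
```

Request:
{"name": "drive_tool", "arguments": {
  "plan": "0.2 -0.947 0 0 0 -0.53 -1;0.2 -0.947 0 0 0 -0.53 -1;0.2 -0.947 0 0 0 -0.53 -1;0.2 -0.947 0 0 0 -0.53 -1;0.2 -0.947 0 0 0 -0.53 -1;0.2 -0.947 0 0 0 -0.53 -1;0.2 -0.947 0 0 0 -0.53 -1;0.2 -0.947 0 0 0 -0.53 -1;0.2 -0.947 0 0 0 -0.53 -1;0 0 0 0 0 0 -1"
}}

```text
t: 16.8
ee_pos: [0.6076, -0.037, 0.1322]
tcp_rot: [[0.07, 0.998, 0.001], [0.998, -0.07, -0.002], [-0.002, 0.001, -1.0]]
wrist_force: [-0.6, -0.1, -4.5]
grip_width: 0.0593
finger_force: 66.1
```

Request:
{"name": "drive_tool", "arguments": {
  "plan": "0 0 0 0 0 0 -1;0 0 0 0 0 0 -1"
}}

```text
t: 17.0
ee_pos: [0.6069, -0.0322, 0.1319]
tcp_rot: [[0.06, 0.998, -0.0], [0.998, -0.06, 0.001], [0.0, -0.0, -1.0]]
wrist_force: [-0.9, -0.3, -4.0]
grip_width: 0.0597
finger_force: 66.1
```

Request:
{"name": "drive_tool", "arguments": {
  "plan": "0 0 -1 0 0 -0.023 -1;0 0 -1 0 0 0 -1;0 0 -1 0 0 0 -1;0 0 -1 0 0 0 -1;0 0 -1 0 0 0 -1;0 0 -0.3 0 0 0 -1;0 0 -0.2 0 0 0 -1;0 -0.1 -0.15 0 0 0 -1;0 -0.1 0 0 0 0 -1;0 -0.08 0 0 0 0 -1"
}}

```text
t: 18.0
ee_pos: [0.6074, -0.0387, 0.0198]
tcp_rot: [[0.064, 0.998, 0.001], [0.998, -0.064, -0.0], [-0.0, 0.001, -1.0]]
wrist_force: [0.3, -0.5, -3.8]
grip_width: 0.0596
finger_force: 66.0
```

Request:
{"name": "drive_tool", "arguments": {
  "plan": "0 -0.05 0 0 0 0 -1;0 -0.05 0 0 0 0 -1;0 -0.03 0 0 0 0 -1;0 0 0 0 0 0 -1"
}}

```text
t: 18.4
ee_pos: [0.6073, -0.0402, 0.0193]
tcp_rot: [[0.064, 0.998, 0.0], [0.998, -0.064, 0.001], [0.001, 0.0, -1.0]]
wrist_force: [-0.3, 4.5, -1.7]
grip_width: 0.0594
finger_force: 66.3
```

Request:
{"name": "drive_tool", "arguments": {
  "plan": "0 0 -0.06 0 0 0 -1;0 0 -0.05 0 0 0 -1;0 0 0 0 0 0 -1;0 0 0 0 0 0 1;0 0 0 0 0 0 1;0 0 0 0 0 0 1;0 0 0 0 0 0 1;0 0 0.5 0 0 0 1;0 0 1 0 0 0 1;0 0 1 0 0 0 1"
}}

```text
t: 19.4
ee_pos: [0.6067, -0.0412, 0.0677]
tcp_rot: [[0.065, 0.998, -0.001], [0.998, -0.065, -0.0], [-0.0, -0.001, -1.0]]
wrist_force: [-0.1, 1.0, -0.0]
grip_width: 0.0853
finger_force: 0.0
```

Request:
{"name": "drive_tool", "arguments": {
  "plan": "0 0 1 0 0 0 1;0 0 1 0 0 0 1;-0.319 0.932 1 0 0 0.504 1;-0.319 0.932 0.2 0 0 0.504 1;-0.319 0.932 0 0 0 0.504 1;-0.319 0.932 0 0 0 0.504 1;-0.319 0.932 0 0 0 0.504 1;-0.319 0.932 0 0 0 0.504 1;-0.319 0.932 0 0 0 0.504 1;-0.319 0.932 0 0 0 0.504 1"
}}

```text
t: 20.4
ee_pos: [0.5552, 0.1097, 0.1306]
tcp_rot: [[-0.52, 0.854, -0.0], [0.854, 0.52, -0.0], [0.0, -0.0, -1.0]]
wrist_force: [-0.6, -0.7, -0.5]
grip_width: 0.0853
finger_force: 0.0
```

Request:
{"name": "drive_tool", "arguments": {
  "plan": "-0.319 0.932 0 0 0 0.504 1;-0.319 0.932 0 0 0 0.504 1;-0.319 0.932 0 0 0 0.504 1;-0.319 0.932 0 0 0 0.504 1;-0.319 0.932 0 0 0 0.504 1;-0.319 0.932 0 0 0 0.504 1;-0.319 0.932 0 0 0 0.504 1;-0.319 0.932 0 0 0 0.504 1;-0.319 0.932 0 0 0 0.504 1;-0.319 0.932 0 0 0 0.504 1"
}}

```text
t: 21.4
ee_pos: [0.4916, 0.2961, 0.1309]
tcp_rot: [[-0.964, 0.265, 0.0], [0.265, 0.964, 0.0], [-0.0, 0.0, -1.0]]
wrist_force: [0.2, -0.7, -0.6]
grip_width: 0.0852
finger_force: 0.0
```

Request:
{"name": "drive_tool", "arguments": {
  "plan": "-0.319 0.932 0 0 0 0.504 1;-0.319 0.932 0 0 0 0.504 1;0 0 0 0 0 0 1;0 0 0 0 0 0 1;0 0 0 0 0 0 1"
}}

```text
t: 21.9
ee_pos: [0.4797, 0.331, 0.1308]
tcp_rot: [[-0.992, 0.124, 0.0], [0.124, 0.992, -0.001], [-0.0, -0.001, -1.0]]
wrist_force: [-0.6, -0.1, 0.2]
grip_width: 0.0853
finger_force: 0.0
```

```bash
python3 chk.py top2; python3 w.py w4
```

```text
fix [  0.8 111.3] [50.1 25.7] 0.1 zmax [0.0681 0.0744]
fix [  0.4 -59. ] [35.3 60.4] 89.9 zmax [0.0539 0.0578]
fix [   1.1 -103.2] [37.  60.9] 87.8 zmax [0.0536 0.0579]
fix [   0.4 -137.7] [25.1 50.4] 89.6 zmax [0.067  0.0705]
orange [233. 102.] ((781.7593994140625, 79.29609680175781), (21.842348098754883, 17.582197189331055), 7.58740234375)
orange [262. 242.] ((448.21185302734375, -37.68976593017578), (19.69239616394043, 55.282127380371094), 73.5537338256836)
21.95 [0.47974329 0.33084644 0.13083697] yang 82.86004642867313 tilt [ 0.0001201  -0.00070205] [-0.18490622 -0.18053241 -0.33441751] [-38.3  32.1  -2.7 115.5   2.7  32.5  39.9]
[[ 0.124  0.992 -0.001 -0.387]
 [ 0.949 -0.118  0.291 -0.425]
 [ 0.289 -0.036 -0.957  0.156]
 [ 0.     0.     0.     1.   ]]
```

Request:
{"name": "drive_tool", "arguments": {
  "plan": "0 0.06 -1 0 0 0 1;0 0 -1 0 0 0 1;0 0 -1 0 0 0 1;0 0 -1 0 0 0 1;0 0 -0.9 0 0 0 1;0 0 -0.5 0 0 0 1;0 0 -0.3 0 0 0 1;0 0 -0.2 0 0 0 1;0 0 0 0 0 0 1;0 0 0 0 0 0 -1"
}}

```text
t: 23.0
ee_pos: [0.4797, 0.3332, 0.0134]
tcp_rot: [[-0.992, 0.123, 0.001], [0.123, 0.992, 0.0], [-0.001, 0.001, -1.0]]
wrist_force: [-0.1, 0.3, 0.3]
grip_width: 0.0732
finger_force: 0.0
```

Request:
{"name": "drive_tool", "arguments": {
  "plan": "0 0 0 0 0 0 -1;0 0 0 0 0 0 -1;0 0 0 0 0 0 -1;0 0 0 0 0 0 -1;0 0 0 0 0 0 -1;0 0 0.5 0 0 0 -1;0 0 1 0 0 0 -1;0 0 1 0 0 0 -1;0 0 1 0 0 0 -1;0 0 1 0 0 0 -1"
}}

```text
t: 24.0
ee_pos: [0.479, 0.3327, 0.1041]
tcp_rot: [[-0.992, 0.123, -0.0], [0.123, 0.992, -0.0], [0.0, -0.0, -1.0]]
wrist_force: [-0.4, 0.6, -3.2]
grip_width: 0.059
finger_force: 65.7
```

Request:
{"name": "drive_tool", "arguments": {
  "plan": "0.3625 -0.894 1 0 0 -0.56 -1;0.3625 -0.894 0.45 0 0 -0.56 -1;0.3625 -0.894 0 0 0 -0.56 -1;0.3625 -0.894 0 0 0 -0.56 -1;0.3625 -0.894 0 0 0 -0.56 -1;0.3625 -0.894 0 0 0 -0.56 -1;0.3625 -0.894 0 0 0 -0.56 -1;0.3625 -0.894 0 0 0 -0.56 -1;0.3625 -0.894 0 0 0 -0.56 -1;0.3625 -0.894 0 0 0 -0.56 -1"
}}

```text
t: 25.0
ee_pos: [0.5525, 0.1527, 0.1318]
tcp_rot: [[-0.565, 0.825, 0.0], [0.825, 0.565, -0.0], [-0.0, -0.0, -1.0]]
wrist_force: [-0.6, 0.1, -3.6]
grip_width: 0.0591
finger_force: 65.9
```

Request:
{"name": "drive_tool", "arguments": {
  "plan": "0.3625 -0.894 0 0 0 -0.56 -1;0.3625 -0.894 0 0 0 -0.56 -1;0.3625 -0.894 0 0 0 -0.56 -1;0.3625 -0.894 0 0 0 -0.56 -1;0.3625 -0.894 0 0 0 -0.56 -1;0.3625 -0.894 0 0 0 -0.56 -1;0.3625 -0.894 0 0 0 -0.56 -1;0.3625 -0.894 0 0 0 -0.56 -1;0 0 0 0 0 0 -1;0 0 0 0 0 0 -1"
}}

```text
t: 26.0
ee_pos: [0.6099, 0.0105, 0.1317]
tcp_rot: [[0.066, 0.998, -0.0], [0.998, -0.066, -0.0], [-0.0, -0.0, -1.0]]
wrist_force: [-0.2, 1.5, -3.0]
grip_width: 0.0591
finger_force: 65.8
```

Request:
{"name": "drive_tool", "arguments": {
  "plan": "0 0 0 0 0 0 -1;0 0 0 0 0 0 -1"
}}

```text
t: 26.2
ee_pos: [0.6097, 0.0121, 0.1318]
tcp_rot: [[0.063, 0.998, -0.0], [0.998, -0.063, 0.001], [0.0, -0.0, -1.0]]
wrist_force: [0.3, -0.4, -3.7]
grip_width: 0.0594
finger_force: 65.8
```

Request:
{"name": "drive_tool", "arguments": {
  "plan": "0 0 -1 0 0 0 -1;0 0 -1 0 0 0 -1;0 0 -1 0 0 0 -1;0 0 -1 0 0 0 -1;0 0 -1 0 0 0 -1;0 0 -0.3 0 0 0 -1;0 0 -0.2 0 0 0 -1;0 -0.1 -0.15 0 0 0 -1;0 -0.1 0 0 0 0 -1;0 -0.1 0 0 0 0 -1"
}}

```text
t: 27.2
ee_pos: [0.6103, 0.0049, 0.0196]
tcp_rot: [[0.064, 0.998, 0.001], [0.998, -0.064, -0.0], [0.0, 0.001, -1.0]]
wrist_force: [0.3, 0.2, -3.3]
grip_width: 0.0592
finger_force: 65.7
```

Request:
{"name": "drive_tool", "arguments": {
  "plan": "0 -0.05 0 0 0 0 -1;0 -0.05 0 0 0 0 -1;0 -0.05 0 0 0 0 -1;0 0 0 0 0 0 -1"
}}

```text
t: 27.6
ee_pos: [0.6102, 0.0036, 0.0192]
tcp_rot: [[0.063, 0.998, 0.0], [0.998, -0.063, 0.002], [0.002, 0.0, -1.0]]
wrist_force: [0.3, 5.0, -1.3]
grip_width: 0.0593
finger_force: 66.1
```

Request:
{"name": "drive_tool", "arguments": {
  "plan": "0 0 -0.06 0 0 0 -1;0 0 -0.05 0 0 0 -1;0 0 0 0 0 0 -1;0 0 0 0 0 0 1;0 0 0 0 0 0 1;0 0 0 0 0 0 1;0 0 0 0 0 0 1;0 0 0.5 0 0 0 1;0 0 1 0 0 0 1;0 0 1 0 0 0 1"
}}

```text
t: 28.6
ee_pos: [0.6097, 0.0019, 0.0675]
tcp_rot: [[0.065, 0.998, -0.001], [0.998, -0.065, -0.0], [-0.0, -0.001, -1.0]]
wrist_force: [0.4, 0.1, 0.6]
grip_width: 0.0857
finger_force: 0.0
```

Request:
{"name": "drive_tool", "arguments": {
  "plan": "0 0 1 0 0 0 1;0 0 1 0 0 0 1;-0.8 -0.2 1 0 0 -0.148 1;-0.8 -0.2 0.2 0 0 -0.148 1;-0.8 -0.2 0 0 0 -0.148 1;-0.8 -0.2 0 0 0 -0.148 1;-0.8 -0.2 0 0 0 -0.148 1;-0.8 -0.2 0 0 0 -0.148 1;-0.8 -0.2 0 0 0 -0.148 1;-0.8 -0.2 0 0 0 -0.148 1"
}}

```text
t: 29.6
ee_pos: [0.4813, -0.03, 0.1313]
tcp_rot: [[0.241, 0.971, 0.001], [0.971, -0.241, 0.0], [0.0, 0.001, -1.0]]
wrist_force: [-0.6, 0.4, -0.7]
grip_width: 0.0856
finger_force: 0.0
```

Request:
{"name": "drive_tool", "arguments": {
  "plan": "-0.8 -0.2 0 0 0 -0.148 1;-0.8 -0.2 0 0 0 -0.148 1;0 0 0 0 0 0 1;0 0 0 0 0 0 1;0 0 0 0 0 0 1"
}}

```text
t: 30.1
ee_pos: [0.4511, -0.0376, 0.131]
tcp_rot: [[0.282, 0.96, 0.001], [0.96, -0.282, 0.0], [0.0, 0.001, -1.0]]
wrist_force: [0.8, 0.2, -1.0]
grip_width: 0.0855
finger_force: 0.0
```

```bash
python3 chk.py top3; python3 w.py w5
```

```text
fix [  0.8 111.3] [25.4 50.5] 89.7 zmax [0.0679 0.0747]
fix [  1.1 -14.7] [34.9 60.9] 89.0 zmax [0.054  0.0583]
fix [  8.8 -59.6] [37.7 44.5] 88.6 zmax [0.0541 0.0576]
fix [   1.1 -103.1] [60.8 36.6] 1.0 zmax [0.0539 0.0581]
fix [   0.2 -137.7] [24.8 50.4] 89.9 zmax [0.067  0.0703]
orange [233. 102.] ((782.1233520507812, 79.22869873046875), (21.65487289428711, 17.607019424438477), 6.535384654998779)
30.15 [ 0.4510185  -0.03763686  0.13084231] yang -16.358547960496708 tilt [ 1.09603776e-03 -6.43111410e-05] [0.01994797 0.69771438 1.79666851] [-17.   27.1  20.4 132.8 -23.7  23.2   6.9]
[[ 0.96  -0.281  0.002 -0.444]
 [-0.269 -0.918  0.289  0.079]
 [-0.079 -0.278 -0.957  0.308]
 [ 0.     0.     0.     1.   ]]
```

View pics/top3.png

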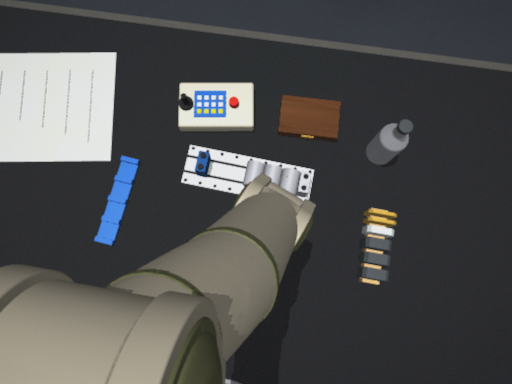

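The row is placed at y = -103, -59.6 and -14.7 on the fixture. The arm hides the chock from the top camera, so I'll check it in the wrist image.

```bash
cat > wo.py <<'E'
from h import *
import sys
a=pickle.load(open(sys.argv[1]+'.pkl','rb'));P=cloud(a);z=P[...,2].copy();z[a['depth']==0]=-9
hsv=cv2.cvtColor(a['frame'],cv2.COLOR_RGB2HSV);m=(hsv[...,0]<22)&(hsv[...,1]>120)&(hsv[...,2]>40)
lo,hi=float(sys.argv[2]),float(sys.argv[3])
n,l,st,ce=cv2.connectedComponentsWithStats((m&(z>lo)&(z<hi)).astype(np.uint8))
for i in range(1,n):
    if st[i,4]>60: print(ce[i].round(),st[i],cv2.minAreaRect(P[l==i][:,:2].astype(np.float32)*1000),np.percentile(z[l==i],[2,50,98]))
print(proj(a,[.448,-.038,.05]))
E
python3 wo.py w5 .046 .056
```

```text
[249. 202.] [ 213  189   74   26 1822] ((449.0134582519531, -37.98413848876953), (19.97354507446289, 55.808658599853516), 73.1438980102539) [0.04742916 0.04894758 0.05031454]
[247.85646234 203.34129401]
```

View pics/w5.png

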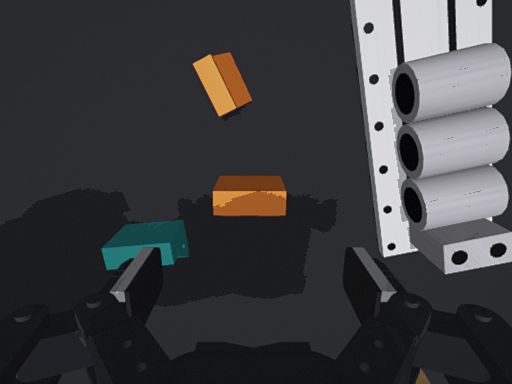

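The chock's top face is at (249,202), under the tool and squared to it. Its back at +y shows above, with the small orange at (222,85) and the turquoise at (145,243). I'll check the finger clearance to the turquoise block.

```bash
python3 - <<'E'
from h import *
s=r.get_state();R=s['tcp_rot'];o=np.array([.449,-.038,0])
a=pickle.load(open('w5.pkl','rb'));P=cloud(a)
hsv=cv2.cvtColor(a['frame'],cv2.COLOR_RGB2HSV);m=(abs(hsv[...,0].astype(int)-88)<8)&(hsv[...,1]>120)&(a['depth']>0)
q=(P[m]-o)@R[:,:2]*1000;z=P[m][:,2]
print(len(q),q.min(0),q.max(0),'x=chock +y dir'); k=q[:,1]>-60; print(q[k].min(0),q[k].max(0))
a=pickle.load(open('top0.pkl','rb'));P=cloud(a);hsv=cv2.cvtColor(a['frame'],cv2.COLOR_RGB2HSV);m=(abs(hsv[...,0].astype(int)-88)<8)&(hsv[...,1]>120)&(a['depth']>0)&(P[...,2]>0)
q=(P[m]-o)@R[:,:2]*1000;print(cv2.minAreaRect(q.astype(np.float32)),q.min(0),q.max(0))
E
```

```text
2837 [ -86.77236139 -145.76779123] [ 89.70223765 135.06654292] x=chock +y dir
[-69.49487461 -59.96027185] [ 89.70223765 135.06654292]
((-53.347328186035156, -92.06519317626953), (59.312782287597656, 37.687652587890625), 84.73512268066406) [ -73.93092487 -123.11259933] [-31.90536753 -61.75305548]
```

Request:
{"name": "drive_tool", "arguments": {
  "plan": "-0.1 -0.02 -1 0 0 -0.035 1;0 0 -1 0 0 0 1;0 0 -1 0 0 0 1;0 0 -1 0 0 0 1;0 0 -0.9 0 0 0 1;0 0 -0.5 0 0 0 1;0 0 -0.3 0 0 0 1;0 0 -0.15 0 0 0 1;0 0 0 0 0 0 1;0 0 0 0 0 0 -1"
}}

```text
t: 31.2
ee_pos: [0.448, -0.038, 0.015]
tcp_rot: [[0.287, 0.958, -0.0], [0.958, -0.287, 0.0], [0.0, -0.001, -1.0]]
wrist_force: [-0.2, 0.3, 0.0]
grip_width: 0.0727
finger_force: 0.0
```

Request:
{"name": "drive_tool", "arguments": {
  "plan": "0 0 0 0 0 0 -1;0 0 0 0 0 0 -1;0 0 0 0 0 0 -1;0 0 0 0 0 0 -1;0 0 0 0 0 0 -1;0 0 0.5 0 0 0 -1;0 0 1 0 0 0 -1;0 0 1 0 0 0 -1;0 0 1 0 0 0 -1;0 0 1 0 0 0 -1"
}}

```text
t: 32.2
ee_pos: [0.4473, -0.038, 0.1059]
tcp_rot: [[0.287, 0.958, -0.001], [0.958, -0.287, 0.0], [0.0, -0.001, -1.0]]
wrist_force: [0.3, 0.3, -2.5]
grip_width: 0.0556
finger_force: 64.5
```

Request:
{"name": "drive_tool", "arguments": {
  "plan": "0 0 1 0 0 0 -1;0.916 0.544 0.35 0 0 0.1675 -1;0.916 0.544 0 0 0 0.1675 -1;0.916 0.544 0 0 0 0.1675 -1;0.916 0.544 0 0 0 0.1675 -1;0.916 0.544 0 0 0 0.1675 -1;0.916 0.544 0 0 0 0.1675 -1;0.916 0.544 0 0 0 0.1675 -1;0.916 0.544 0 0 0 0.1675 -1;0.916 0.544 0 0 0 0.1675 -1"
}}

```text
t: 33.2
ee_pos: [0.6126, 0.0602, 0.1318]
tcp_rot: [[0.064, 0.998, -0.002], [0.998, -0.064, -0.0], [-0.0, -0.002, -1.0]]
wrist_force: [0.9, -1.2, -3.5]
grip_width: 0.0549
finger_force: 64.6
```

Request:
{"name": "drive_tool", "arguments": {
  "plan": "0 0 0 0 0 0 -1;0 0 0 0 0 0 -1;0 0 0 0 0 0 -1"
}}

```text
t: 33.5
ee_pos: [0.6114, 0.0592, 0.1318]
tcp_rot: [[0.067, 0.998, -0.002], [0.998, -0.067, -0.0], [-0.0, -0.002, -1.0]]
wrist_force: [-0.5, -0.2, -3.1]
grip_width: 0.055
finger_force: 64.6
```

```bash
python3 w.py w6; python3 wo.py w6 .10 .2
```

```text
33.5 [0.6114336  0.05916035 0.13180644] yang -3.81467456530248 tilt [-0.00210153 -0.00018875] [-0.51253528 -0.18009023 -3.14530521] [-32.2  37.9  33.3 112.8 -32.5  39.   17.8]
[[ 0.998 -0.066 -0.001 -0.607]
 [-0.063 -0.955  0.29   0.086]
 [-0.02  -0.289 -0.957  0.312]
 [ 0.     0.     0.     1.   ]]
[253. 269.] [  183   223   140    89 11219] ((612.125732421875, 59.279563903808594), (21.215303421020508, 55.96381378173828), 86.39875030517578) [0.12088845 0.16423794 0.16610863]
[ 70.18500025 319.80565053]
```

View pics/w6.png

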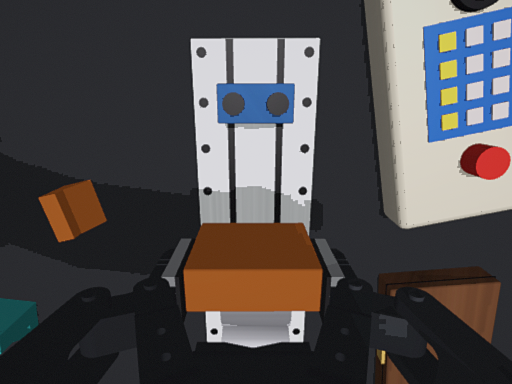

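The chock is held square at (253,265) above the plate, between the row and the blue stop at (256,103). I'll lower it and slide it in.

Request:
{"name": "drive_tool", "arguments": {
  "plan": "0.1 0 -1 0 0 0.02 -1;0 0 -1 0 0 0 -1;0 0 -1 0 0 0 -1;0 0 -1 0 0 0 -1;0 0 -0.6 0 0 0 -1;0 0 -0.3 0 0 0 -1;0 0 -0.2 0 0 0 -1;0 0 -0.08 0 0 0 -1;0 0 0 0 0 0 -1;0 0 0 0 0 0 -1"
}}

```text
t: 34.55
ee_pos: [0.6148, 0.0599, 0.0289]
tcp_rot: [[0.062, 0.998, 0.0], [0.998, -0.062, 0.0], [0.0, 0.0, -1.0]]
wrist_force: [-0.6, -0.2, -2.4]
grip_width: 0.055
finger_force: 64.7
```

Request:
{"name": "drive_tool", "arguments": {
  "plan": "0 0 -0.05 0 0 0 -1;0 0 0 0 0 0 -1"
}}

```text
t: 34.75
ee_pos: [0.6147, 0.0599, 0.0276]
tcp_rot: [[0.062, 0.998, -0.0], [0.998, -0.062, 0.0], [0.0, -0.0, -1.0]]
wrist_force: [0.3, -0.7, -1.9]
grip_width: 0.0551
finger_force: 64.9
```

Request:
{"name": "drive_tool", "arguments": {
  "plan": "0 0 -0.03 0 0 0 -1;-0.01 -0.15 0 0 0 0 -1;-0.01 -0.15 0 0 0 0 -1;-0.01 -0.15 0 0 0 0 -1;-0.01 -0.12 0 0 0 0 -1;0 -0.06 0 0 0 0 -1;0 -0.03 0 0 0 0 -1;0 0 0 0 0 0 -1"
}}

```text
t: 35.55
ee_pos: [0.6146, 0.0478, 0.0276]
tcp_rot: [[0.062, 0.998, 0.001], [0.998, -0.062, 0.002], [0.002, 0.001, -1.0]]
wrist_force: [0.3, 4.1, 6.4]
grip_width: 0.0551
finger_force: 65.6
```

Request:
{"name": "drive_tool", "arguments": {
  "plan": "0 -0.05 0 0 0 0 -1;0 -0.05 0 0 0 0 -1;0 0 0 0 0 0 -1"
}}

```text
t: 35.85
ee_pos: [0.6146, 0.0464, 0.0276]
tcp_rot: [[0.061, 0.998, 0.001], [0.998, -0.061, 0.003], [0.003, 0.0, -1.0]]
wrist_force: [-0.1, 5.3, 6.5]
grip_width: 0.0547
finger_force: 65.6
```

Request:
{"name": "drive_tool", "arguments": {
  "plan": "0 -0.05 0 0 0 0 -1;0 -0.05 0 0 0 0 -1;0 0 0 0 0 0 -1"
}}

```text
t: 36.15
ee_pos: [0.6145, 0.0463, 0.0277]
tcp_rot: [[0.06, 0.998, 0.0], [0.998, -0.06, 0.005], [0.005, -0.0, -1.0]]
wrist_force: [-0.6, 10.9, 8.3]
grip_width: 0.0555
finger_force: 65.8
```

Request:
{"name": "drive_tool", "arguments": {
  "plan": "0 -0.05 0 0 0 0 -1;0 -0.03 0 0 0 0 -1;0 0 0 0 0 0 -1"
}}

```text
t: 36.45
ee_pos: [0.6145, 0.0461, 0.0277]
tcp_rot: [[0.059, 0.998, -0.0], [0.998, -0.059, 0.007], [0.007, -0.0, -1.0]]
wrist_force: [-0.2, 14.5, 9.7]
grip_width: 0.0549
finger_force: 66.0
```

Request:
{"name": "drive_tool", "arguments": {
  "plan": "0 0.05 0.02 0 0 0 -1;0 0.05 0.02 0 0 0 -1;0 0 0 0 0 0 1;0 0 0 0 0 0 1;0 0 0 0 0 0 1;0 0 0 0 0 0 1;0 0 0.5 0 0 0 1;0 0 1 0 0 0 1;0 0 1 0 0 0 1;0 0 1 0 0 0 1"
}}

```text
t: 37.45
ee_pos: [0.6137, 0.0427, 0.0989]
tcp_rot: [[0.063, 0.998, -0.001], [0.998, -0.063, 0.0], [-0.0, -0.001, -1.0]]
wrist_force: [-0.0, -0.2, -0.6]
grip_width: 0.0857
finger_force: 0.0
```

Request:
{"name": "drive_tool", "arguments": {
  "plan": "0 0 1 0 0 0 1;0 0 1 0 0 0 1;0 0 1 0 0 0 1;0 0 0 0 0 0 1;0 0 0 0 0 0 1"
}}

```text
t: 37.95
ee_pos: [0.6137, 0.0431, 0.1581]
tcp_rot: [[0.062, 0.998, 0.0], [0.998, -0.062, 0.001], [0.001, 0.0, -1.0]]
wrist_force: [0.5, 0.0, -0.5]
grip_width: 0.0855
finger_force: 0.0
```

```bash
python3 w.py w7;python3 chk.py top4;  python3 - <<'E'
from h import *
a=pickle.load(open('top0.pkl','rb'));P=cloud(a);v,u=np.indices(a['depth'].shape)
m=(u>560*.64)&(u<660*.64)&(v>180*.64)&(v<265*.64)&(P[...,2]>.06)&(P[...,2]<.5)
print('flask',cv2.minAreaRect(P[m][:,:2].astype(np.float32)*1000),P[m].max(0),P[m].min(0))
m&=P[...,2]>.15;print(np.median(P[m],0))
E
```

```text
37.95 [0.61374105 0.04310955 0.15811741] yang -3.5781800760746227 tilt [0.00010783 0.00065155] [ 0.53886592  0.01389016 -0.54643904] [-31.9  36.1  35.  111.7 -30.7  41.6  18. ]
[[ 0.998 -0.062  0.001 -0.611]
 [-0.059 -0.955  0.289  0.061]
 [-0.017 -0.289 -0.957  0.331]
 [ 0.     0.     0.     1.   ]]
fix [-13.2 103.1] [17.9 37.7] 54.2 zmax [0.0655 0.0742]
fix [  0.9 -15.6] [35.5 60.8] 89.5 zmax [0.054  0.0582]
fix [-5.5 18.7] [38.8  7.3] 4.0 zmax [0.0607 0.0643]
fix [  0.9 -59.3] [60.9 36.3] 0.5 zmax [0.0541 0.0583]
fix [   0.6 -103.9] [60.1 36.6] 1.0 zmax [0.0537 0.0579]
fix [   0.4 -137.7] [24.7 50.3] 89.7 zmax [0.0671 0.0703]
orange [240. 172.] ((593.154296875, 37.45943832397461), (10.81691837310791, 85.77371978759766), 88.03270721435547)
flask ((717.3196411132812, -299.39410400390625), (67.45973205566406, 59.62398147583008), 50.56438064575195) [ 0.75233994 -0.26843776  0.20339427] [ 0.68609383 -0.3344051   0.06042102]
[ 0.71583281 -0.29855747  0.1967593 ]
```

View pics/w7.png

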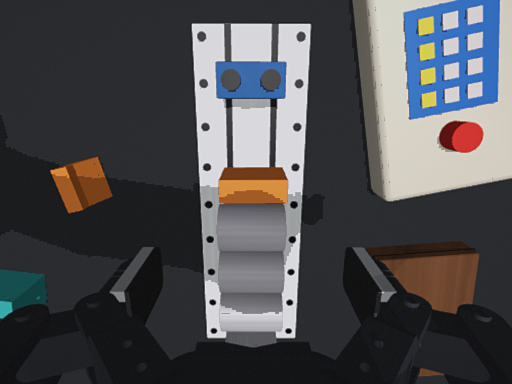

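The chock sits square against the third sleeve at (252,187), the row below it is closed, and the blue stop is at (251,80). I'll measure the gap, then head for thick3.

```bash
python3 - <<'E'
from h import *
a=pickle.load(open('w7.pkl','rb'));P=cloud(a);z=P[...,2].copy();z[a['depth']==0]=-9
v,u=np.indices(z.shape)
for n,m in(('chock',(u>215)&(u<292)&(v>160)&(v<206)&(z>.058)&(z<.066)),('stop',(u>210)&(u<290)&(v>55)&(v<105)&(z>.062)&(z<.08))):
    q=P[m][:,:2]*1000;t=np.radians(-3.65);Y=-(q[:,0]-610)*np.sin(t)+(q[:,1]-19.8)*np.cos(t);print(n,len(q),np.percentile(Y,[.5,1,50,99,99.5]),cv2.minAreaRect(q.astype(np.float32)))
E
```

```text
chock 1659 [17.61137816 17.6767967  27.68970118 37.05309756 37.15458797] ((614.8585815429688, 46.84291076660156), (19.971080780029297, 55.7120246887207), 86.60142517089844)
stop 2649 [ 98.61361994  98.6342409  111.10010767 123.44816369 123.47836511] ((618.2730712890625, 130.60740661621094), (24.949682235717773, 49.983341217041016), 86.4671401977539)
```

Request:
{"name": "drive_tool", "arguments": {
  "plan": "-0.344 -0.914 0 0 0 -0.542 1;-0.344 -0.914 0 0 0 -0.542 1;-0.344 -0.914 0 0 0 -0.542 1;-0.344 -0.914 0 0 0 -0.542 1;-0.344 -0.914 0 0 0 -0.542 1;-0.344 -0.914 0 0 0 -0.542 1;-0.344 -0.914 0 0 0 -0.542 1;-0.344 -0.914 0 0 0 -0.542 1;-0.344 -0.914 0 0 0 -0.542 1;-0.344 -0.914 0 0 0 -0.542 1"
}}

```text
t: 39.05
ee_pos: [0.5443, -0.1413, 0.1576]
tcp_rot: [[0.772, 0.635, -0.0], [0.635, -0.772, 0.001], [0.0, -0.001, -1.0]]
wrist_force: [-0.2, -0.7, -0.2]
grip_width: 0.0855
finger_force: 0.0
```

Request:
{"name": "drive_tool", "arguments": {
  "plan": "-0.344 -0.914 0 0 0 -0.542 1;-0.344 -0.914 0 0 0 -0.542 1;-0.344 -0.914 0 0 0 -0.542 1;-0.344 -0.914 0 0 0 -0.542 1;-0.344 -0.914 0 0 0 -0.542 1;-0.344 -0.914 0 0 0 -0.542 1;-0.344 -0.914 0 0 0 -0.542 1;-0.344 -0.914 0 0 0 -0.542 1;-0.344 -0.914 0 0 0 -0.542 1;0 0 0 0 0 0 1"
}}

```text
t: 40.05
ee_pos: [0.4815, -0.3075, 0.1578]
tcp_rot: [[0.999, -0.045, -0.0], [-0.045, -0.999, -0.001], [0.0, 0.001, -1.0]]
wrist_force: [-0.8, -0.2, -0.1]
grip_width: 0.0856
finger_force: 0.0
```

Request:
{"name": "drive_tool", "arguments": {
  "plan": "0 0 0 0 0 0 1;0 0 0 0 0 0 1;0 0 0 0 0 0 1"
}}

```text
t: 40.35
ee_pos: [0.4834, -0.3035, 0.1575]
tcp_rot: [[0.999, -0.035, 0.0], [-0.035, -0.999, 0.001], [0.0, -0.001, -1.0]]
wrist_force: [-0.4, 1.3, 0.1]
grip_width: 0.0852
finger_force: 0.0
```

```bash
python3 w.py w8; cat > wr.py <<'E'
from h import *
import sys
a=pickle.load(open(sys.argv[1]+'.pkl','rb'));P=cloud(a);z=P[...,2].copy();z[a['depth']==0]=-9
m=(z>.057)&(z<.07)&(P[...,1]<-.25)&(P[...,0]<.62)
n,l,st,ce=cv2.connectedComponentsWithStats(m.astype(np.uint8))
for i in range(1,n):
    if st[i,4]>80: print(ce[i].round(),cv2.minAreaRect(P[l==i][:,:2].astype(np.float32)*1000),np.median(z[l==i]))
E
python3 wr.py w8
```

```text
40.35 [ 0.48338    -0.30351489  0.15745521] yang -92.00817782101628 tilt [0.00027059 0.00142193] [-0.37091636  1.34084737  0.07783787] [ -8.   41.3  56.2 118.1 -48.3  47.4 -14.6]
[[-0.034 -0.999 -0.002 -0.287]
 [-0.957  0.032  0.289  0.457]
 [-0.289  0.011 -0.957  0.451]
 [ 0.     0.     0.     1.   ]]
[259. 102.] ((555.8900756835938, -310.4648742675781), (62.4492073059082, 7.880961894989014), 88.03437805175781) 0.06284857861061324
[259. 128.] ((537.1243896484375, -309.6436767578125), (63.11863327026367, 8.201478004455566), 87.72480773925781) 0.06275493720885494
[257. 158.] ((514.2035522460938, -308.265380859375), (60.31349182128906, 16.458707809448242), 87.73153686523438) 0.06278031775699162
[255. 196.] ((483.4469299316406, -305.4905700683594), (57.209739685058594, 24.520246505737305), 87.818603515625) 0.0627455731890421
[256. 236.] ((448.44183349609375, -305.14617919921875), (57.3773078918457, 25.142520904541016), 86.9878158569336) 0.06265933367896512
[257. 272.] ((413.4940185546875, -304.6795654296875), (57.11534118652344, 25.24272918701172), 87.39195251464844) 0.06259420798002757
```

View pics/w8.png

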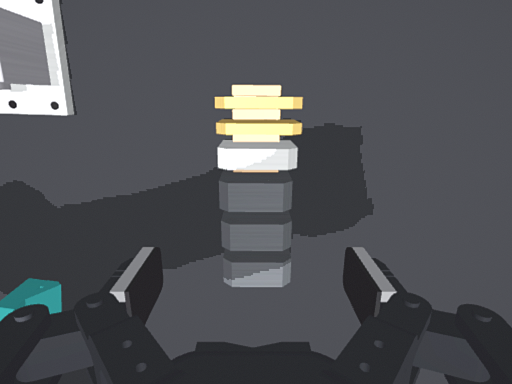

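The rack view shows thin at (259,102) and (259,128), medium at (257,158), and thick at (255,196), (256,236) and (257,272). The gap measures 61.4 mm, so thick + thick + thin (56 mm) leaves about 5 mm. Now I'll take thick3.

Request:
{"name": "drive_tool", "arguments": {
  "plan": "0 -0.1 -1 0 0 0 1;0 0 -1 0 0 0 1;0 0 -1 0 0 0 1;0 0 -1 0 0 0 1;0 0 -1 0 0 0 1;0 0 -0.9 0 0 0 1;0 0 -0.5 0 0 0 1;0 0 -0.4 0 0 0 1;0 0 -0.2 0 0 0 1;0 0 0 0 0 0 1"
}}

```text
t: 41.4
ee_pos: [0.4831, -0.306, 0.0173]
tcp_rot: [[0.999, -0.036, 0.0], [-0.036, -0.999, 0.001], [0.0, -0.001, -1.0]]
wrist_force: [0.5, 0.2, -0.4]
grip_width: 0.0853
finger_force: 0.0
```

Request:
{"name": "drive_tool", "arguments": {
  "plan": "0 0 0 0 0 0 -1;0 0 0 0 0 0 -1;0 0 0 0 0 0 -1;0 0 0 0 0 0 -1;0 0 0 0 0 0 -1;0 0 0 0 0 0 -1;0 0 0.3 0 0 0 -1;0 0 0.7 0 0 0 -1;0 0 1 0 0 0 -1;0 0 1 0 0 0 -1"
}}

```text
t: 42.4
ee_pos: [0.4828, -0.3063, 0.0789]
tcp_rot: [[0.999, -0.037, -0.0], [-0.037, -0.999, 0.001], [-0.0, -0.001, -1.0]]
wrist_force: [-0.4, 0.5, -1.8]
grip_width: 0.0592
finger_force: 65.0
```

Request:
{"name": "drive_tool", "arguments": {
  "plan": "0 0 1 0 0 0 -1;0 0 1 0 0 0 -1;0 0 1 0 0 0 -1;0.33 0.941 0 0 0 0.514 -1;0.33 0.941 0 0 0 0.514 -1;0.33 0.941 0 0 0 0.514 -1;0.33 0.941 0 0 0 0.514 -1;0.33 0.941 0 0 0 0.514 -1;0.33 0.941 0 0 0 0.514 -1;0.33 0.941 0 0 0 0.514 -1"
}}

```text
t: 43.4
ee_pos: [0.5297, -0.1728, 0.1374]
tcp_rot: [[0.873, 0.488, -0.0], [0.488, -0.873, 0.001], [-0.0, -0.001, -1.0]]
wrist_force: [0.5, -0.5, -3.0]
grip_width: 0.0596
finger_force: 64.9
```

Request:
{"name": "drive_tool", "arguments": {
  "plan": "0.33 0.941 0 0 0 0.514 -1;0.33 0.941 0 0 0 0.514 -1;0.33 0.941 0 0 0 0.514 -1;0.33 0.941 0 0 0 0.514 -1;0.33 0.941 0 0 0 0.514 -1;0.33 0.941 0 0 0 0.514 -1;0.33 0.941 0 0 0 0.514 -1;0.33 0.941 0 0 0 0.514 -1;0.33 0.941 0 0 0 0.514 -1;0.33 0.941 0 0 0 0.514 -1"
}}

```text
t: 44.4
ee_pos: [0.5957, 0.0152, 0.1375]
tcp_rot: [[0.286, 0.958, -0.001], [0.958, -0.286, 0.0], [0.0, -0.001, -1.0]]
wrist_force: [0.1, -0.1, -2.0]
grip_width: 0.0589
finger_force: 64.8
```

Request:
{"name": "drive_tool", "arguments": {
  "plan": "0.33 0.941 0 0 0 0.514 -1;0.33 0.941 0 0 0 0.514 -1;0.33 0.941 0 0 0 0.514 -1;0 0 0 0 0 0 -1;0 0 0 0 0 0 -1;0 0 0 0 0 0 -1"
}}

```text
t: 45.0
ee_pos: [0.6148, 0.0693, 0.1376]
tcp_rot: [[0.066, 0.998, -0.001], [0.998, -0.066, -0.0], [-0.0, -0.001, -1.0]]
wrist_force: [0.3, -0.4, -2.0]
grip_width: 0.0595
finger_force: 64.9
```

```bash
python3 w.py w9
```

```text
45.0 [0.61482166 0.06932028 0.13756329] yang -3.7827405878607334 tilt [-0.00105155 -0.00038877] [ 0.28817301 -0.36929856 -1.96655629] [-29.3  36.2  27.1 111.8 -25.8  38.1  10.2]
[[ 0.998 -0.065 -0.    -0.61 ]
 [-0.062 -0.955  0.29   0.094]
 [-0.019 -0.29  -0.957  0.32 ]
 [ 0.     0.     0.     1.   ]]
```

View pics/w9.png

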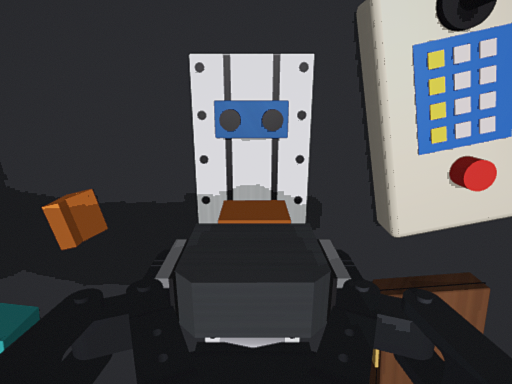

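The plate is held square at (250,290), the chock's back face shows at (255,211), and the blue stop is at (252,119). I'll check the chock is still where I left it before lowering.

```bash
cat > fx.py <<'E'
from h import *
import sys
# args tag ; prints fixture coords of clusters of orange, and plate held
a=pickle.load(open(sys.argv[1]+'.pkl','rb'));P=cloud(a);z=P[...,2]
t=np.radians(-3.65);X=((P[...,0]-.61)*np.cos(t)+(P[...,1]-.0198)*np.sin(t))*1000;Y=(-(P[...,0]-.61)*np.sin(t)+(P[...,1]-.0198)*np.cos(t))*1000
hsv=cv2.cvtColor(a['frame'],cv2.COLOR_RGB2HSV);o=(hsv[...,0]<22)&(hsv[...,1]>120)&(hsv[...,2]>40)&(abs(X)<45)&(abs(Y)<100)&(a['depth']>0)
if o.sum()>30: print('orange X',np.percentile(X[o],[1,99]),'Y',np.percentile(Y[o],[1,50,99]),'z',np.percentile(z[o],[1,99]))
m=(abs(X)<45)&(a['depth']>0)&(z>.14)&(z<.25)&(Y>-20)
if m.sum()>100:
    print('held X',np.percentile(X[m],[.5,99.5]),'Y',np.percentile(Y[m],[.5,99.5]),'z',np.percentile(z[m],[1,50,99]))
E
python3 fx.py w9
```

```text
orange X [-23.20474866  30.02698445] Y [34.66805168 36.7415465  61.13921691] z [0.01499223 0.12708305]
held X [-44.10619051  44.25786375] Y [37.46344675 69.27240967] z [0.14299951 0.18301864 0.22963117]
```

Request:
{"name": "drive_tool", "arguments": {
  "plan": "0.03 0.18 0 0 0 0.015 -1;0 0 -1 0 0 0 -1;0 0 -1 0 0 0 -1;0 0 -1 0 0 0 -1;0 0 -1 0 0 0 -1;0 0 -0.9 0 0 0 -1;0 0 -0.5 0 0 0 -1;0 0 -0.3 0 0 0 -1;0 0 -0.05 0 0 0 -1;0 0 0 0 0 0 -1"
}}

```text
t: 46.05
ee_pos: [0.616, 0.0736, 0.023]
tcp_rot: [[0.063, 0.998, -0.0], [0.998, -0.063, 0.0], [0.0, -0.0, -1.0]]
wrist_force: [-0.2, 0.5, -0.9]
grip_width: 0.0589
finger_force: 64.9
```

Request:
{"name": "drive_tool", "arguments": {
  "plan": "0 0 -0.05 0 0 0 -1;0 0 0 0 0 0 -1;0 0 0 0 0 0 -1"
}}

```text
t: 46.35
ee_pos: [0.6161, 0.0738, 0.0222]
tcp_rot: [[0.063, 0.998, 0.0], [0.998, -0.063, 0.0], [0.0, 0.0, -1.0]]
wrist_force: [0.4, -0.0, 3.3]
grip_width: 0.0594
finger_force: 65.3
```

Request:
{"name": "drive_tool", "arguments": {
  "plan": "0 -0.05 0.02 0 0 0 -1;0 -0.05 0 0 0 0 -1;0 -0.05 0 0 0 0 -1;0 0 0 0 0 0 -1"
}}

```text
t: 46.75
ee_pos: [0.6158, 0.071, 0.0222]
tcp_rot: [[0.063, 0.998, -0.001], [0.998, -0.063, 0.001], [0.001, -0.001, -1.0]]
wrist_force: [-0.8, 2.0, 3.3]
grip_width: 0.0597
finger_force: 65.5
```

Request:
{"name": "drive_tool", "arguments": {
  "plan": "0 -0.05 0 0 0 0 -1;0 -0.05 0 0 0 0 -1;0 0 0 0 0 0 -1"
}}

```text
t: 47.05
ee_pos: [0.6159, 0.069, 0.0222]
tcp_rot: [[0.063, 0.998, -0.0], [0.998, -0.063, 0.001], [0.001, -0.0, -1.0]]
wrist_force: [0.6, 3.8, 5.0]
grip_width: 0.059
finger_force: 65.7
```

Request:
{"name": "drive_tool", "arguments": {
  "plan": "0 -0.05 0 0 0 0 -1;0 -0.03 0 0 0 0 -1;0 0 0 0 0 0 -1"
}}

```text
t: 47.35
ee_pos: [0.6159, 0.0688, 0.0222]
tcp_rot: [[0.062, 0.998, -0.001], [0.998, -0.062, 0.002], [0.002, -0.001, -1.0]]
wrist_force: [-0.5, 7.6, 5.8]
grip_width: 0.0592
finger_force: 65.8
```

Request:
{"name": "drive_tool", "arguments": {
  "plan": "0 0.05 0.02 0 0 0 -1;0 0 0 0 0 0 1;0 0 0 0 0 0 1;0 0 0 0 0 0 1;0 0 0 0 0 0 1;0 0 0.5 0 0 0 1;0 0 1 0 0 0 1;0 0 1 0 0 0 1;0 0 1 0 0 0 1;0 0 1 0 0 0 1"
}}

```text
t: 48.35
ee_pos: [0.6155, 0.0679, 0.1139]
tcp_rot: [[0.063, 0.998, -0.001], [0.998, -0.063, 0.0], [0.0, -0.001, -1.0]]
wrist_force: [0.5, -0.9, 0.1]
grip_width: 0.0854
finger_force: 0.0
```

Request:
{"name": "drive_tool", "arguments": {
  "plan": "0 0 1 0 0 0 1;0 0 0.4 0 0 0 1;0 0 0 0 0 0 1;0 0 0 0 0 0 1"
}}

```text
t: 48.75
ee_pos: [0.6153, 0.0683, 0.14]
tcp_rot: [[0.063, 0.998, -0.001], [0.998, -0.063, 0.0], [0.0, -0.001, -1.0]]
wrist_force: [0.0, 0.4, -0.3]
grip_width: 0.0852
finger_force: 0.0
```

```bash
python3 w.py w10;python3 fx.py w10
```

```text
48.75 [0.61529499 0.06825214 0.13998739] yang -3.5962519463115323 tilt [-0.00118898  0.00032979] [ 1.51702346e-04  3.63176022e-01 -2.62967763e-01] [-29.3  36.1  27.3 111.6 -25.8  38.4  10.5]
[[ 0.998 -0.062 -0.    -0.61 ]
 [-0.059 -0.955  0.29   0.091]
 [-0.018 -0.289 -0.957  0.322]
 [ 0.     0.     0.     1.   ]]
orange X [-23.72323737  30.47931126] Y [17.51726452 26.0402651  34.72813308] z [0.05956707 0.06243797]
held X [-44.69807627  44.42192203] Y [39.49890853 68.35552395] z [0.15774884 0.2198681  0.23257082]
```

Request:
{"name": "drive_tool", "arguments": {
  "plan": "-0.419 -0.935 0 0 0 -0.514 1;-0.419 -0.935 0 0 0 -0.514 1;-0.419 -0.935 0 0 0 -0.514 1;-0.419 -0.935 0 0 0 -0.514 1;-0.419 -0.935 0 0 0 -0.514 1;-0.419 -0.935 0 0 0 -0.514 1;-0.419 -0.935 0 0 0 -0.514 1;-0.419 -0.935 0 0 0 -0.514 1;-0.419 -0.935 0 0 0 -0.514 1;-0.419 -0.935 0 0 0 -0.514 1"
}}

```text
t: 49.8
ee_pos: [0.5311, -0.1204, 0.1404]
tcp_rot: [[0.745, 0.667, -0.0], [0.667, -0.745, 0.001], [0.0, -0.001, -1.0]]
wrist_force: [-0.2, -0.2, -0.5]
grip_width: 0.0854
finger_force: 0.0
```

Request:
{"name": "drive_tool", "arguments": {
  "plan": "-0.419 -0.935 0 0 0 -0.514 1;-0.419 -0.935 0 0 0 -0.514 1;-0.419 -0.935 0 0 0 -0.514 1;-0.419 -0.935 0 0 0 -0.514 1;-0.419 -0.935 0 0 0 -0.514 1;-0.419 -0.935 0 0 0 -0.514 1;-0.419 -0.935 0 0 0 -0.514 1;-0.419 -0.935 0 0 0 -0.514 1;-0.419 -0.935 0 0 0 -0.514 1;-0.419 -0.935 0 0 0 -0.514 1"
}}

```text
t: 50.8
ee_pos: [0.4473, -0.3074, 0.1403]
tcp_rot: [[0.999, -0.04, 0.0], [-0.04, -0.999, 0.001], [0.0, -0.001, -1.0]]
wrist_force: [0.4, -0.2, 0.5]
grip_width: 0.0854
finger_force: 0.0
```

Request:
{"name": "drive_tool", "arguments": {
  "plan": "0 0 0 0 0 0 1;0 0 0 0 0 0 1;0 0 0 0 0 0 1;0 0 0 0 0 0 1"
}}

```text
t: 51.2
ee_pos: [0.4484, -0.3052, 0.1402]
tcp_rot: [[0.999, -0.033, 0.0], [-0.033, -0.999, 0.001], [0.0, -0.001, -1.0]]
wrist_force: [-0.5, 0.6, 0.1]
grip_width: 0.0852
finger_force: 0.0
```

```bash
python3 w.py w11; python3 wr.py w11;python3 chk.py top5
```

```text
51.2 [ 0.44838365 -0.30515633  0.14021894] yang -91.8817354817254 tilt [0.00015835 0.00138781] [-0.52509989  0.63523853  0.07445921] [ -2.5  37.7  47.8 122.2 -45.3  39.8 -15.4]
[[-0.032 -0.999 -0.001 -0.291]
 [-0.957  0.03   0.289  0.428]
 [-0.289  0.011 -0.957  0.424]
 [ 0.     0.     0.     1.   ]]
[255.  47.] ((555.947998046875, -310.5798034667969), (63.61022186279297, 8.256783485412598), 87.90925598144531) 0.06280101751414527
[255.  78.] ((537.075927734375, -310.0889892578125), (63.31240463256836, 8.13964557647705), 87.76107025146484) 0.06280703504737056
[254. 113.] ((514.1270141601562, -307.9707946777344), (60.60429382324219, 16.026386260986328), 87.78716278076172) 0.06285500747340358
[252. 203.] ((448.27825927734375, -305.0813903808594), (56.9023323059082, 24.741249084472656), 87.84656524658203) 0.06269817100660384
[253. 245.] ((413.30718994140625, -304.8502502441406), (57.5119514465332, 24.938674926757812), 87.76136779785156) 0.0626710939820414
orange [233. 102.] ((780.8629760742188, 79.23699188232422), (21.41082763671875, 17.801069259643555), 6.90239143371582)
```

Request:
{"name": "drive_tool", "arguments": {
  "plan": "0 0 -1 0 0 0 1;0 0 -1 0 0 0 1;0 0 -1 0 0 0 1;0 0 -1 0 0 0 1;0 0 -1 0 0 0 1;0 0 -0.6 0 0 0 1;0 0 -0.3 0 0 0 1;0 0 -0.25 0 0 0 1;0 0 0 0 0 0 1;0 0 0 0 0 0 -1"
}}

```text
t: 52.3
ee_pos: [0.4482, -0.306, 0.0178]
tcp_rot: [[0.999, -0.034, 0.001], [-0.034, -0.999, 0.001], [0.001, -0.001, -1.0]]
wrist_force: [-0.2, 0.4, -1.1]
grip_width: 0.0729
finger_force: 0.0
```

Request:
{"name": "drive_tool", "arguments": {
  "plan": "0 0 0 0 0 0 -1;0 0 0 0 0 0 -1;0 0 0 0 0 0 -1;0 0 0 0 0 0 -1;0 0 0 0 0 0 -1;0 0 0.3 0 0 0 -1;0 0 0.7 0 0 0 -1;0 0 1 0 0 0 -1;0 0 1 0 0 0 -1;0 0 1 0 0 0 -1"
}}

```text
t: 53.3
ee_pos: [0.4478, -0.3056, 0.0984]
tcp_rot: [[0.999, -0.034, -0.0], [-0.034, -0.999, 0.001], [-0.0, -0.001, -1.0]]
wrist_force: [0.4, -0.2, -2.5]
grip_width: 0.0592
finger_force: 65.0
```

Request:
{"name": "drive_tool", "arguments": {
  "plan": "0 0 1 0 0 0 -1;0 0 1 0 0 0 -1;0.403 0.956 0 0 0 0.489 -1;0.403 0.956 0 0 0 0.489 -1;0.403 0.956 0 0 0 0.489 -1;0.403 0.956 0 0 0 0.489 -1;0.403 0.956 0 0 0 0.489 -1;0.403 0.956 0 0 0 0.489 -1;0.403 0.956 0 0 0 0.489 -1;0.403 0.956 0 0 0 0.489 -1"
}}

```text
t: 54.3
ee_pos: [0.5131, -0.1513, 0.1374]
tcp_rot: [[0.848, 0.53, -0.0], [0.53, -0.848, 0.001], [0.0, -0.001, -1.0]]
wrist_force: [0.7, -1.0, -1.6]
grip_width: 0.0594
finger_force: 64.9
```

Request:
{"name": "drive_tool", "arguments": {
  "plan": "0.403 0.956 0 0 0 0.489 -1;0.403 0.956 0 0 0 0.489 -1;0.403 0.956 0 0 0 0.489 -1;0.403 0.956 0 0 0 0.489 -1;0.403 0.956 0 0 0 0.489 -1;0.403 0.956 0 0 0 0.489 -1;0.403 0.956 0 0 0 0.489 -1;0.403 0.956 0 0 0 0.489 -1;0.403 0.956 0 0 0 0.489 -1;0.403 0.956 0 0 0 0.489 -1"
}}

```text
t: 55.3
ee_pos: [0.5937, 0.0399, 0.1373]
tcp_rot: [[0.275, 0.961, -0.001], [0.961, -0.275, 0.0], [0.0, -0.001, -1.0]]
wrist_force: [-0.2, -0.6, -1.7]
grip_width: 0.0595
finger_force: 64.9
```

Request:
{"name": "drive_tool", "arguments": {
  "plan": "0.403 0.956 0 0 0 0.489 -1;0.403 0.956 0 0 0 0.489 -1;0.403 0.956 0 0 0 0.489 -1;0 0 0 0 0 0 -1;0 0 0 0 0 0 -1;0 0 0 0 0 0 -1"
}}

```text
t: 55.9
ee_pos: [0.6171, 0.0949, 0.1373]
tcp_rot: [[0.065, 0.998, -0.001], [0.998, -0.065, -0.0], [-0.0, -0.001, -1.0]]
wrist_force: [-1.1, -0.1, -2.8]
grip_width: 0.0594
finger_force: 64.9
```

```bash
python3 w.py w12
```

```text
55.9 [0.61712009 0.09494512 0.13734408] yang -3.7327781089217713 tilt [-0.00108879 -0.00035361] [-1.14412695 -0.14497927 -2.76636703] [-30.   36.1  24.6 110.9 -23.5  38.    5.5]
[[ 0.998 -0.064 -0.    -0.61 ]
 [-0.062 -0.955  0.29   0.118]
 [-0.019 -0.29  -0.957  0.327]
 [ 0.     0.     0.     1.   ]]
```

View pics/w12.png

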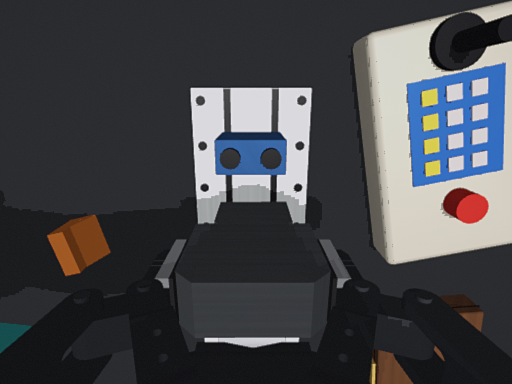

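Request:
{"name": "drive_tool", "arguments": {
  "plan": "0.03 0.1 0 0 0 0.01 -1;0 0 -1 0 0 0 -1;0 0 -1 0 0 0 -1;0 0 -1 0 0 0 -1;0 0 -1 0 0 0 -1;0 0 -0.9 0 0 0 -1;0 0 -0.5 0 0 0 -1;0 0 -0.25 0 0 0 -1;0 0 -0.05 0 0 0 -1;0 0 0 0 0 0 -1"
}}

```text
t: 56.95
ee_pos: [0.6182, 0.0975, 0.0239]
tcp_rot: [[0.063, 0.998, -0.0], [0.998, -0.063, 0.0], [0.0, -0.0, -1.0]]
wrist_force: [0.0, -0.1, -1.3]
grip_width: 0.0595
finger_force: 65.1
```

Request:
{"name": "drive_tool", "arguments": {
  "plan": "0 0 -0.05 0 0 0 -1;0 0 0 0 0 0 -1;0 0 0 0 0 0 -1"
}}

```text
t: 57.25
ee_pos: [0.6181, 0.0977, 0.0228]
tcp_rot: [[0.063, 0.998, -0.0], [0.998, -0.063, 0.0], [0.0, -0.0, -1.0]]
wrist_force: [0.2, 0.5, -1.7]
grip_width: 0.059
finger_force: 65.1
```

Now I'll slide it about 5 mm to meet thick3, with contact expected near y = 0.0927.

Request:
{"name": "drive_tool", "arguments": {
  "plan": "0 -0.05 -0.02 0 0 0 -1;0 -0.05 0 0 0 0 -1;0 -0.05 0 0 0 0 -1;0 -0.05 0 0 0 0 -1;0 0 0 0 0 0 -1"
}}

```text
t: 57.75
ee_pos: [0.618, 0.0935, 0.0221]
tcp_rot: [[0.063, 0.998, -0.0], [0.998, -0.063, 0.0], [0.0, -0.0, -1.0]]
wrist_force: [-0.9, 1.1, 1.5]
grip_width: 0.0592
finger_force: 65.3
```

Request:
{"name": "drive_tool", "arguments": {
  "plan": "0 -0.05 0 0 0 0 -1;0 -0.03 0 0 0 0 -1;0 0 0 0 0 0 -1"
}}

```text
t: 58.05
ee_pos: [0.6181, 0.0928, 0.0221]
tcp_rot: [[0.063, 0.998, -0.0], [0.998, -0.063, 0.001], [0.001, -0.001, -1.0]]
wrist_force: [0.3, 4.1, 2.6]
grip_width: 0.0594
finger_force: 65.5
```

Request:
{"name": "drive_tool", "arguments": {
  "plan": "0 -0.04 0 0 0 0 -1;0 0 0 0 0 0 -1"
}}

```text
t: 58.25
ee_pos: [0.6181, 0.0927, 0.0221]
tcp_rot: [[0.062, 0.998, -0.001], [0.998, -0.062, 0.002], [0.002, -0.001, -1.0]]
wrist_force: [0.2, 7.2, 3.1]
grip_width: 0.0595
finger_force: 65.5
```

Request:
{"name": "drive_tool", "arguments": {
  "plan": "0 0.04 0.02 0 0 0 -1;0 0 0 0 0 0 1;0 0 0 0 0 0 1;0 0 0 0 0 0 1;0 0 0 0 0 0 1;0 0 0.5 0 0 0 1;0 0 1 0 0 0 1;0 0 1 0 0 0 1;0 0 1 0 0 0 1;0 0 1 0 0 0 1"
}}

```text
t: 59.25
ee_pos: [0.6178, 0.0918, 0.1139]
tcp_rot: [[0.063, 0.998, -0.0], [0.998, -0.063, 0.0], [0.0, -0.0, -1.0]]
wrist_force: [0.2, 0.4, -1.2]
grip_width: 0.0854
finger_force: 0.0
```

Request:
{"name": "drive_tool", "arguments": {
  "plan": "0 0 1 0 0 0 1;0 0 0.4 0 0 0 1;0 0 0 0 0 0 1;0 0 0 0 0 0 1"
}}

```text
t: 59.65
ee_pos: [0.6175, 0.0921, 0.14]
tcp_rot: [[0.063, 0.998, -0.001], [0.998, -0.063, 0.0], [0.0, -0.001, -1.0]]
wrist_force: [-0.5, 0.2, -0.0]
grip_width: 0.0854
finger_force: 0.0
```

```bash
python3 w.py w13;cat > gap.py <<'E'
from h import *
import sys
a=pickle.load(open(sys.argv[1]+'.pkl','rb'));P=cloud(a);z=P[...,2]
t=np.radians(-3.65);X=((P[...,0]-.61)*np.cos(t)+(P[...,1]-.0198)*np.sin(t))*1000;Y=(-(P[...,0]-.61)*np.sin(t)+(P[...,1]-.0198)*np.cos(t))*1000
print('Y bin: median z over |X|<22')
for y in np.arange(5,126,1.5):
    m=(abs(X)<20)&(abs(Y-y)<.75)&(a['depth']>0)&(z<.09)
    if m.sum(): print('%.0f:%d'%(y,np.percentile(z[m],80)*1000),end=' ')
m=(abs(X)<22)&(a['depth']>0)&(z<.09)&(z>.055);
h,e=np.histogram(Y[m],bins=np.arange(10,126,.5));print('\ntop edges',[round(e[i]) for i in range(1,len(h)) if (h[i]>15)!=(h[i-1]>15)])
E
python3 gap.py w13
```

```text
59.65 [0.61753489 0.09213814 0.13999455] yang -3.604715354052349 tilt [-0.00122199  0.00028862] [-0.50577483  0.24103302 -0.01095607] [-29.8  35.9  24.8 110.8 -23.4  38.3   5.9]
[[ 0.998 -0.062 -0.    -0.611]
 [-0.059 -0.955  0.29   0.114]
 [-0.018 -0.289 -0.957  0.329]
 [ 0.     0.     0.     1.   ]]
Y bin: median z over |X|<22
5:41 17:60 18:61 20:61 22:61 23:61 24:61 26:61 28:61 29:61 30:61 32:61 34:61 36:67 38:67 40:67 41:67 42:67 44:67 46:67 47:67 48:67 50:67 52:67 53:67 54:67 56:67 58:67 59:67 60:67 62:67 64:67 65:67 66:67 68:67 70:67 71:67 72:67 74:67 76:67 77:67 78:67 80:67 82:67 83:67 84:60 86:11 88:12 100:66 101:66 102:66 104:67 106:71 107:72 108:72 110:72 112:72 113:72 114:72 116:72 118:71 119:66 120:66 122:66 124:62 125:11 
top edges [18, 34, 36, 86, 99, 122, 122, 124]
```

Request:
{"name": "drive_tool", "arguments": {
  "plan": "-0.148 -0.96 0 0 0 -0.489 1;-0.148 -0.96 0 0 0 -0.489 1;-0.148 -0.96 0 0 0 -0.489 1;-0.148 -0.96 0 0 0 -0.489 1;-0.148 -0.96 0 0 0 -0.489 1;-0.148 -0.96 0 0 0 -0.489 1;-0.148 -0.96 0 0 0 -0.489 1;-0.148 -0.96 0 0 0 -0.489 1;-0.148 -0.96 0 0 0 -0.489 1;-0.148 -0.96 0 0 0 -0.489 1"
}}

```text
t: 60.7
ee_pos: [0.588, -0.1016, 0.1404]
tcp_rot: [[0.719, 0.695, -0.0], [0.695, -0.719, 0.001], [0.0, -0.001, -1.0]]
wrist_force: [-0.1, 0.5, 0.7]
grip_width: 0.0855
finger_force: 0.0
```

Request:
{"name": "drive_tool", "arguments": {
  "plan": "-0.148 -0.96 0 0 0 -0.489 1;-0.148 -0.96 0 0 0 -0.489 1;-0.148 -0.96 0 0 0 -0.489 1;-0.148 -0.96 0 0 0 -0.489 1;-0.148 -0.96 0 0 0 -0.489 1;-0.148 -0.96 0 0 0 -0.489 1;-0.148 -0.96 0 0 0 -0.489 1;-0.148 -0.96 0 0 0 -0.489 1;-0.148 -0.96 0 0 0 -0.489 1;-0.148 -0.96 0 0 0 -0.489 1"
}}

```text
t: 61.7
ee_pos: [0.5584, -0.2935, 0.1403]
tcp_rot: [[0.999, 0.035, 0.0], [0.035, -0.999, 0.001], [0.0, -0.001, -1.0]]
wrist_force: [1.1, -0.4, 0.8]
grip_width: 0.086
finger_force: 0.0
```

Request:
{"name": "drive_tool", "arguments": {
  "plan": "-0.148 -0.96 0 0 0 -0.489 1;0 0 0 0 0 0 1;0 0 0 0 0 0 1;0 0 0 0 0 0 1;0 0 0 0 0 0 1"
}}

```text
t: 62.2
ee_pos: [0.5561, -0.3102, 0.1403]
tcp_rot: [[1.0, -0.031, 0.0], [-0.031, -1.0, 0.002], [0.0, -0.002, -1.0]]
wrist_force: [-0.2, 0.1, -0.6]
grip_width: 0.0853
finger_force: 0.0
```

```bash
python3 w.py w14; python3 wr.py w14
```

```text
62.2 [ 0.55605454 -0.31020409  0.14026649] yang -91.78997932378537 tilt [0.00026403 0.00155335] [-0.23728208  0.13971072 -0.64986126] [ -3.9  42.6  46.1 109.9 -42.5  46.3 -25.9]
[[-0.031 -1.    -0.002 -0.293]
 [-0.957  0.029  0.289  0.531]
 [-0.289  0.01  -0.957  0.455]
 [ 0.     0.     0.     1.   ]]
[253. 203.] ((556.2781372070312, -310.2495422363281), (63.54753112792969, 8.936849594116211), 88.01380157470703) 0.06260415982672923
[253. 226.] ((537.250244140625, -310.0662536621094), (62.72194290161133, 9.021909713745117), 88.00181579589844) 0.06250803915135528
[251. 253.] ((514.4905395507812, -307.9562683105469), (59.95542907714844, 17.019529342651367), 87.42913818359375) 0.06256254552118919
[251. 343.] ((424.9291076660156, -304.0452575683594), (39.00145721435547, 2.8252692222595215), 86.91498565673828) 0.0586091209569422
```

About 13.4 mm remains, so the thin plate fits with about 5 mm to spare. Taking thin2 next.

Request:
{"name": "drive_tool", "arguments": {
  "plan": "0 0 -1 0 0 0 1;0 0 -1 0 0 0 1;0 0 -1 0 0 0 1;0 0 -1 0 0 0 1;0 0 -1 0 0 0 1;0 0 -0.6 0 0 0 1;0 0 -0.3 0 0 0 1;0 0 -0.25 0 0 0 1;0 0 0 0 0 0 1;0 0 0 0 0 0 -1"
}}

```text
t: 63.25
ee_pos: [0.556, -0.3114, 0.0179]
tcp_rot: [[0.999, -0.033, 0.001], [-0.033, -0.999, 0.0], [0.001, -0.001, -1.0]]
wrist_force: [0.0, -0.7, 0.2]
grip_width: 0.0728
finger_force: 0.0
```

Request:
{"name": "drive_tool", "arguments": {
  "plan": "0 0 0 0 0 0 -1;0 0 0 0 0 0 -1;0 0 0 0 0 0 -1;0 0 0 0 0 0 -1;0 0 0 0 0 0 -1;0 0 0.3 0 0 0 -1;0 0 0.7 0 0 0 -1;0 0 1 0 0 0 -1;0 0 1 0 0 0 -1;0 0 1 0 0 0 -1"
}}

```text
t: 64.25
ee_pos: [0.5556, -0.3113, 0.0992]
tcp_rot: [[0.999, -0.033, 0.0], [-0.033, -0.999, 0.0], [0.0, -0.001, -1.0]]
wrist_force: [0.8, -0.0, -0.4]
grip_width: 0.0649
finger_force: 66.4
```

Request:
{"name": "drive_tool", "arguments": {
  "plan": "0 0 1 0 0 0 -1;0 0 1 0 0 0 -1;0.1436 0.958 0 0 0 0.4665 -1;0.1436 0.958 0 0 0 0.4665 -1;0.1436 0.958 0 0 0 0.4665 -1;0.1436 0.958 0 0 0 0.4665 -1;0.1436 0.958 0 0 0 0.4665 -1;0.1436 0.958 0 0 0 0.4665 -1;0.1436 0.958 0 0 0 0.4665 -1;0.1436 0.958 0 0 0 0.4665 -1"
}}

```text
t: 65.25
ee_pos: [0.5789, -0.1563, 0.1373]
tcp_rot: [[0.861, 0.508, -0.0], [0.508, -0.861, 0.001], [0.0, -0.001, -1.0]]
wrist_force: [-1.0, -0.6, -1.4]
grip_width: 0.0652
finger_force: 66.2
```

Request:
{"name": "drive_tool", "arguments": {
  "plan": "0.1436 0.958 0 0 0 0.4665 -1;0.1436 0.958 0 0 0 0.4665 -1;0.1436 0.958 0 0 0 0.4665 -1;0.1436 0.958 0 0 0 0.4665 -1;0.1436 0.958 0 0 0 0.4665 -1;0.1436 0.958 0 0 0 0.4665 -1;0.1436 0.958 0 0 0 0.4665 -1;0.1436 0.958 0 0 0 0.4665 -1;0.1436 0.958 0 0 0 0.4665 -1;0.1436 0.958 0 0 0 0.4665 -1"
}}

```text
t: 66.25
ee_pos: [0.6076, 0.0353, 0.1374]
tcp_rot: [[0.332, 0.943, -0.001], [0.943, -0.332, 0.0], [0.0, -0.001, -1.0]]
wrist_force: [0.3, -0.1, -1.9]
grip_width: 0.0647
finger_force: 66.2
```

Request:
{"name": "drive_tool", "arguments": {
  "plan": "0.1436 0.958 0 0 0 0.4665 -1;0.1436 0.958 0 0 0 0.4665 -1;0.1436 0.958 0 0 0 0.4665 -1;0.1436 0.958 0 0 0 0.4665 -1;0 0 0 0 0 0 -1;0 0 0 0 0 0 -1;0 0 0 0 0 0 -1"
}}

```text
t: 66.95
ee_pos: [0.6188, 0.1093, 0.1374]
tcp_rot: [[0.065, 0.998, -0.001], [0.998, -0.065, -0.0], [-0.001, -0.001, -1.0]]
wrist_force: [-0.1, -0.2, -0.5]
grip_width: 0.0648
finger_force: 66.2
```

```bash
python3 w.py w15; python3 - <<'E'
from h import *
a=pickle.load(open('w15.pkl','rb'));P=cloud(a);z=P[...,2]
t=np.radians(-3.65);X=((P[...,0]-.61)*np.cos(t)+(P[...,1]-.0198)*np.sin(t))*1000;Y=(-(P[...,0]-.61)*np.sin(t)+(P[...,1]-.0198)*np.cos(t))*1000
hsv=cv2.cvtColor(a['frame'],cv2.COLOR_RGB2HSV);m=(hsv[...,0]>15)&(hsv[...,0]<32)&(hsv[...,1]>90)&(z>.165)&(abs(X)<40)&(a['depth']>0)
print(m.sum(),cv2.minAreaRect(np.stack([X[m],Y[m]],1).astype(np.float32)),np.percentile(z[m],[2,50,98]))
E
```

```text
66.95 [0.61881614 0.10934642 0.13738366] yang -3.7416166934104216 tilt [-0.00090648 -0.00048419] [-0.12581041 -0.19366136 -0.5120815 ] [-31.5  36.4  25.1 110.4 -23.9  38.4   4.6]
[[ 0.998 -0.065  0.    -0.611]
 [-0.062 -0.955  0.29   0.132]
 [-0.019 -0.29  -0.957  0.332]
 [ 0.     0.     0.     1.   ]]
6899 ((3.739042282104492, 87.0475082397461), (65.40359497070312, 15.497905731201172), 0.30164802074432373) [0.16576705 0.17861827 0.18274607]
```

View pics/w15.png

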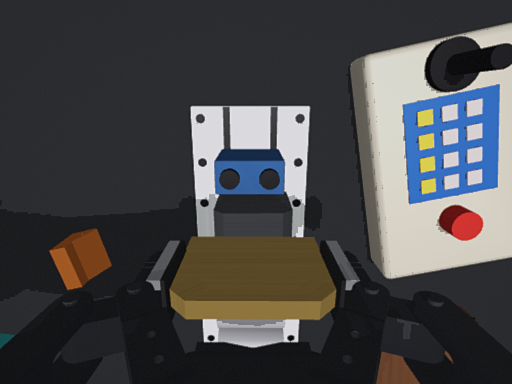

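The thin plate is held at (253,280) with the blue stop at (250,173) and thick2's back at (252,218). I'll check that it hangs upright and where its faces lie.

```bash
python3 - <<'E'
from h import *
a=pickle.load(open('w15.pkl','rb'));P=cloud(a);z=P[...,2]
t=np.radians(-3.65);X=((P[...,0]-.61)*np.cos(t)+(P[...,1]-.0198)*np.sin(t))*1000;Y=(-(P[...,0]-.61)*np.sin(t)+(P[...,1]-.0198)*np.cos(t))*1000
for r0 in range(232,326,8):
    m=np.s_[r0:r0+2,230:280];print(r0,a['frame'][r0,255],'Y %.1f z %.1f'%(np.median(Y[m]),np.median(z[m])*1000))
E
```

```text
232 [59 63 65] Y 69.1 z 67.0
240 [90 72 38] Y 93.2 z 131.3
248 [87 71 36] Y 93.3 z 140.3
256 [88 72 37] Y 93.3 z 148.7
264 [90 72 37] Y 93.3 z 156.0
272 [87 71 35] Y 93.3 z 162.6
280 [91 74 39] Y 93.3 z 168.7
288 [89 73 38] Y 93.3 z 174.4
296 [85 69 35] Y 93.5 z 179.6
304 [142 117  62] Y 91.7 z 181.8
312 [142 117  62] Y 88.2 z 181.9
320 [129 128 135] Y -19.5 z 54.4
```

Request:
{"name": "drive_tool", "arguments": {
  "plan": "0.01 0.12 0 0 0 0.01 -1;0 0 0 0 0 0 -1;0 0 -1 0 0 0 -1;0 0 -1 0 0 0 -1;0 0 -0.5 0 0 0 -1;0 0 0 0 0 0 -1;0 0 -0.5 0 0 0 -1;0 0 -0.5 0 0 0 -1;0 0 0 0 0 0 -1"
}}

```text
t: 67.9
ee_pos: [0.6185, 0.1128, 0.0663]
tcp_rot: [[0.062, 0.998, -0.002], [0.998, -0.062, 0.0], [-0.0, -0.002, -1.0]]
wrist_force: [-0.5, 0.4, -1.0]
grip_width: 0.0649
finger_force: 66.4
```

Request:
{"name": "drive_tool", "arguments": {
  "plan": "0 0 -0.5 0 0 0 -1;0 0 -0.5 0 0 0 -1;0 0 -0.5 0 0 0 -1;0 0 -0.4 0 0 0 -1;0 0 -0.25 0 0 0 -1;0 0 -0.05 0 0 0 -1;0 0 0 0 0 0 -1;0 0 0 0 0 0 -1"
}}

```text
t: 68.7
ee_pos: [0.6193, 0.1127, 0.0237]
tcp_rot: [[0.063, 0.998, -0.0], [0.998, -0.063, 0.0], [0.0, -0.0, -1.0]]
wrist_force: [0.5, 0.8, -0.9]
grip_width: 0.0649
finger_force: 66.5
```

Request:
{"name": "drive_tool", "arguments": {
  "plan": "0 0 -0.05 0 0 0 -1;0 -0.05 -0.03 0 0 0 -1;0 -0.05 0 0 0 0 -1;0 -0.05 0 0 0 0 -1;0 -0.04 0 0 0 0 -1;0 0 0 0 0 0 -1"
}}

```text
t: 69.3
ee_pos: [0.6196, 0.1098, 0.0224]
tcp_rot: [[0.062, 0.998, 0.0], [0.998, -0.062, 0.001], [0.001, 0.0, -1.0]]
wrist_force: [-0.6, 2.7, 5.2]
grip_width: 0.0648
finger_force: 67.0
```

Request:
{"name": "drive_tool", "arguments": {
  "plan": "0 -0.05 0 0 0 0 -1;0 -0.04 0 0 0 0 -1;0 0 0 0 0 0 -1"
}}

```text
t: 69.6
ee_pos: [0.6197, 0.1087, 0.0224]
tcp_rot: [[0.061, 0.998, 0.0], [0.998, -0.061, 0.002], [0.002, 0.0, -1.0]]
wrist_force: [-0.0, 4.5, 5.8]
grip_width: 0.0649
finger_force: 67.0
```

Request:
{"name": "drive_tool", "arguments": {
  "plan": "0 -0.05 0 0 0 0 -1;0 0 0 0 0 0 -1"
}}

```text
t: 69.8
ee_pos: [0.6197, 0.1086, 0.0224]
tcp_rot: [[0.06, 0.998, 0.0], [0.998, -0.06, 0.003], [0.003, 0.0, -1.0]]
wrist_force: [-0.1, 7.0, 5.0]
grip_width: 0.0649
finger_force: 67.0
```

Request:
{"name": "drive_tool", "arguments": {
  "plan": "0 0.05 0.03 0 0 0 -1;0 0 0 0 0 0 1;0 0 0 0 0 0 1;0 0 0 0 0 0 1;0 0 0 0 0 0 1;0 0 0.5 0 0 0 1;0 0 1 0 0 0 1;0 0 1 0 0 0 1;0 0 1 0 0 0 1;0 0 1 0 0 0 1"
}}

```text
t: 70.8
ee_pos: [0.6191, 0.1069, 0.1139]
tcp_rot: [[0.063, 0.998, -0.001], [0.998, -0.063, 0.0], [0.0, -0.001, -1.0]]
wrist_force: [-0.0, -0.1, 0.1]
grip_width: 0.0854
finger_force: 0.0
```

Request:
{"name": "drive_tool", "arguments": {
  "plan": "0 0 1 0 0 0 1;0 0 0.4 0 0 0 1;0 0 0 0 0 0 1;0 0 0 0 0 0 1"
}}

```text
t: 71.2
ee_pos: [0.6187, 0.1073, 0.14]
tcp_rot: [[0.062, 0.998, -0.001], [0.998, -0.062, 0.0], [0.0, -0.001, -1.0]]
wrist_force: [0.3, 0.2, -0.3]
grip_width: 0.0855
finger_force: 0.0
```

```bash
python3 w.py w16;python3 gap.py w16
```

```text
71.2 [0.61873173 0.10729762 0.13996606] yang -3.568877087441689 tilt [-0.00129189  0.00030259] [ 0.25564437  0.2321813  -0.26926268] [-31.3  36.2  25.2 110.4 -23.8  38.7   4.9]
[[ 0.998 -0.062 -0.    -0.612]
 [-0.059 -0.955  0.29   0.128]
 [-0.018 -0.289 -0.957  0.333]
 [ 0.     0.     0.     1.   ]]
Y bin: median z over |X|<22
5:43 17:60 18:61 20:61 22:61 23:61 24:61 26:61 28:61 29:61 30:61 32:61 34:62 36:67 38:67 40:67 41:67 42:67 44:67 46:67 47:67 48:67 50:67 52:67 53:67 54:67 56:67 58:67 59:67 60:67 62:67 64:67 65:67 66:67 68:67 70:67 71:67 72:67 74:67 76:67 77:67 78:67 80:67 82:67 83:67 84:67 86:67 88:67 89:67 90:67 92:66 94:63 98:65 100:66 101:66 102:66 104:67 106:72 107:72 108:72 110:72 112:72 113:72 114:72 116:72 118:70 119:66 120:66 122:66 124:60 125:11 
top edges [17, 32, 36, 94, 98, 124]
```

Request:
{"name": "drive_tool", "arguments": {
  "plan": "-0.3 0.9 0 0 0 0.3 1;-0.3 0.9 0 0 0 0.3 1;-0.3 0.9 0 0 0 0.3 1;-0.3 0.9 0 0 0 0.3 1;-0.3 0.9 0 0 0 0.3 1;-0.3 0.9 0 0 0 0.3 1;-0.3 0.9 0 0 0 0.3 1;-0.3 0.9 0 0 0 0.3 1;-0.3 0.9 0 0 0 0.3 1;-0.3 0.9 0 0 0 0.3 1"
}}

```text
t: 72.25
ee_pos: [0.5586, 0.2886, 0.1404]
tcp_rot: [[-0.381, 0.924, -0.001], [0.924, 0.381, -0.0], [0.0, -0.001, -1.0]]
wrist_force: [-0.3, 0.3, -0.1]
grip_width: 0.0851
finger_force: 0.0
```

Request:
{"name": "drive_tool", "arguments": {
  "plan": "-0.3 0.9 0 0 0 0.3 1;-0.3 0.9 0 0 0 0.3 1;0 0 0 0 0 0 1;0 0 0 0 0 0 1"
}}

```text
t: 72.65
ee_pos: [0.547, 0.3234, 0.1403]
tcp_rot: [[-0.46, 0.888, -0.001], [0.888, 0.46, -0.001], [-0.0, -0.001, -1.0]]
wrist_force: [-0.3, -0.9, -0.5]
grip_width: 0.0856
finger_force: 0.0
```

```bash
python3 chk.py top6; python3 gap.py top6; python3 - <<'E'
from h import *
b=snap('scene','scene6');i=cv2.imread('pics/top6.png')[110:260,160:430];i=cv2.resize(i,(800,444),interpolation=cv2.INTER_CUBIC);cv2.imwrite('pics/t6c.png',i)
E
```

```text
fix [ 3.8 54.9] [65.4 76.5] 0.6 zmax [0.0668 0.0709]
fix [  0.8 111. ] [50.7 25.5] 1.2 zmax [0.0679 0.0746]
fix [  1.7 -15.8] [34.7 61.1] 89.6 zmax [0.0539 0.0584]
fix [  1.3 -59.4] [38.5 60.5] 88.1 zmax [0.0541 0.0578]
fix [   0.8 -102.9] [60.9 37.6] 0.6 zmax [0.054  0.0577]
fix [   0.3 -137.9] [50.3 24.9] 0.1 zmax [0.0671 0.0706]
orange [234. 102.] ((781.6968383789062, 79.24835968017578), (21.248186111450195, 17.555522918701172), 6.736693859100342)
orange [237. 169.] ((612.7257690429688, 45.32543182373047), (23.79213523864746, 55.96209716796875), 85.70903015136719)
Y bin: median z over |X|<22
5:44 6:36 8:32 10:34 11:37 12:39 14:42 16:46 17:61 18:62 20:63 22:64 23:62 24:63 26:64 28:63 29:66 30:63 32:63 34:63 35:65 36:67 38:69 40:69 41:69 42:70 44:69 46:70 47:70 48:70 50:70 52:69 53:70 54:69 56:70 58:69 59:69 60:68 62:69 64:69 65:69 66:68 68:69 70:69 71:68 72:69 74:70 76:68 77:70 78:69 80:69 82:70 83:70 84:70 86:68 88:69 89:70 90:69 92:69 94:67 98:57 100:66 101:69 102:68 104:70 106:75 107:73 108:74 110:73 112:74 113:74 114:74 116:73 118:72 119:68 120:68 122:69 124:68 
top edges []
```

View pics/t6c.png

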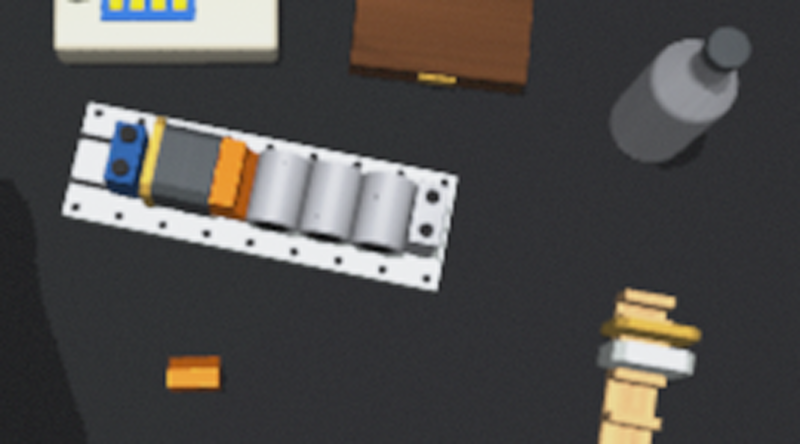

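The crop shows a closed row: steel stop, three sleeves, chock, thick, thick, thin, then about 5 mm to the blue stop. That is too little for another 8 mm plate. In the rack, thin1 and the medium plate show in this crop. I'm handing in.

```bash
python3 -c "
from bench import order
print(order.finish_job())"
```

```text
the job is handed in; nothing more can be done
None
```

I've handed the job in at about 73 s of the 208 s allowed: the three sleeves are in a closed row against the steel stop, with the orange chock against the last one. Two thick plates and one thin plate pack the space, leaving about 5 mm at the blue stop, too little for another 8 mm plate; the unused plates were left in their rack.

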